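# Change over the samples on a measuring stage

### The job

The three measured samples are stacked on the glass of the stage plate: take the stack apart and set each sample upright in the round nest of its own size (brass in the small yellow, dark steel in the medium red, aluminium in the large blue), flat on the nest's floor. Then stand the green sample, which is next to be measured, upright on the cleared glass, centred on the crossing of the lines to within about a centimetre. Set the samples down without dropping or toppling any, leave the loupe and the caliper where they are, and let go of everything.

Things in the scene. Friction and masses are not known exactly. Their poses are not given: they have to be found in the camera images.
- small_centre (a point): Small sample: brass with a small dark hole mark in the top. At the start the top one of the stack. Plain solid turned cylinder, 30 mm in diameter, 50 mm high, about 200 g (may vary by 20 %), with a 2 mm bevel round its foot. This point is its centre, 25 mm above its underside; z is its axis.
- medium_centre (a point): Medium sample: dark grey steel with a ring of small dark dots on top. At the start the middle one of the stack, roughly centred on the large one. Plain solid turned cylinder, 46 mm in diameter, 50 mm high, about 320 g (may vary by 20 %), with a 2 mm bevel round its foot. This point is its centre, 25 mm above its underside; z is its axis.
- large_centre (a point): Large sample: bright aluminium with a ring of dark dots near the edge of its top. At the start the bottom one of the stack, near the middle of the stage plate's glass. Plain solid turned cylinder, 62 mm in diameter, 50 mm high, about 380 g (may vary by 20 %), with a 2 mm bevel round its foot. This point is its centre, 25 mm above its underside; z is its axis.
- next_centre (a point): Next sample, not yet measured: green anodised, dark hole mark in the top. Stands by itself on the bench at the start. Plain solid turned cylinder, 38 mm in diameter, 50 mm high, about 150 g (may vary by 20 %), with a 2 mm bevel round its foot. This point is its centre, 25 mm above its underside; z is its axis.
- small_seat (a point): Small nest. Fixed round yellow tray on the bench, the floor of the same colour: outer diameter 56 mm, bore 46 mm, 10 mm high over all, the floor 4 mm thick so the bore is 6 mm deep. This point is the centre of its inner floor, 4 mm above the bench; z up. Its place on the bench changes from run to run.
- medium_seat (a point): Medium nest. Fixed round red tray on the bench, the floor of the same colour: outer diameter 72 mm, bore 62 mm, 10 mm high over all, the floor 4 mm thick so the bore is 6 mm deep. This point is the centre of its inner floor, 4 mm above the bench; z up. Its place on the bench changes from run to run.
- large_seat (a point): Large nest. Fixed round blue tray on the bench, the floor of the same colour: outer diameter 88 mm, bore 78 mm, 10 mm high over all, the floor 4 mm thick so the bore is 6 mm deep. This point is the centre of its inner floor, 4 mm above the bench; z up. Its place on the bench changes from run to run.
- stage_mark (a point): Stage plate: fixed flat steel plate 170 x 140 mm and 18 mm thick lying on the bench, with a flush pale green glass window 126 x 100 mm on which two thin dark lines cross. This point is where the lines cross, on the glass (the plate's centre), 18 mm above the bench; x runs along the 170 mm side, z up. The stack of three measured samples stands on it at the start.
- loupe_centre (a point): Bystander: black loupe standing loose on the bench on the robot's left, 40 mm in diameter, 34 mm high. This point is its centre, 17 mm up. To be left alone.
- caliper_centre (a point): Bystander: steel caliper with a black display unit lying loose on the bench between the robot and the stage plate, 210 mm long, up to 11 mm high and about 50 mm wide at its jaws. This point is the middle of its beam; y is its length. To be left alone.

How it is judged (in metres and radians):
At the end, for the whole second after the job is handed in: Brass, dark steel and aluminium samples stand on the floor of the nest of their own size, within 10 mm of its centre; the green one on the glass within 12 mm of the crossing; each upright to 0.08 rad, seated to 3 mm, released and at rest (0.02 m/s, 0.2 rad/s) (horizontal distance between small_centre and small_seat below 0.01 m and z of small_centre in the frame of small_seat between 0.022 and 0.028 m and angle between each of small_centre, medium_centre, large_centre, next_centre's own z axis and vertical below 0.08 rad and linear speed of each of small, medium, large, next below 0.02 m/s and angular speed of each of small, medium, large, next below 0.2 rad/s and horizontal distance between medium_centre and medium_seat below 0.01 m and z of medium_centre in the frame of medium_seat between 0.022 and 0.028 m and horizontal distance between large_centre and large_seat below 0.01 m and z of large_centre in the frame of large_seat between 0.022 and 0.028 m and horizontal distance between next_centre and stage_mark below 0.012 m and z of next_centre in the frame of stage_mark between 0.022 and 0.028 m); the robot touches nothing.
It fails at once if a sample is toppled (tilted more than 0.6 rad) (angle between any of small_centre, medium_centre, large_centre, next_centre's own z axis and vertical above 0.6 rad).
It fails at once if a sample is dropped onto its place (faster than 0.6 m/s within 15 mm above it) ((horizontal distance between small_centre and small_seat below 0.04 m and z of small_centre in the frame of small_seat below 0.04 m and linear speed of small above 0.6 m/s) or (horizontal distance between medium_centre and medium_seat below 0.04 m and z of medium_centre in the frame of medium_seat below 0.04 m and linear speed of medium above 0.6 m/s) or (horizontal distance between large_centre and large_seat below 0.04 m and z of large_centre in the frame of large_seat below 0.04 m and linear speed of large above 0.6 m/s) or (horizontal distance between next_centre and stage_mark below 0.04 m and z of next_centre in the frame of stage_mark below 0.04 m and linear speed of next above 0.6 m/s)).
It fails at once if the loupe or the caliper is moved by more than 20 mm (distance of any of loupe_centre, caliper_centre from where it was at the start of the episode above 0.02 m).
It also fails if it takes over 88 s, if anything falls off the work surface, if the arm or the gripper's body presses on something with over 40 N, if the wrist force passes 120 N, or if a joint passes its speed limit or range.

### The arm

A 6-joint arm with a two-finger parallel gripper is mounted at the origin on the work surface. World frame = base frame: x ahead of the robot, y to its left, z up, the work surface at z = 0. Lengths are in mm, angles in rad, forces in N, time in s.
With the tool pointing down it reaches from about 275 to 750 mm from the base axis. Payload 10.2 kg.
Tool frame: the origin (TCP) lies at the centre of the arm's flange, where the gripper is bolted on; the fingertips stand ctrl.tip_reach ahead of it and the grasp point (between the pads) lies 155 mm ahead of it (ctrl.tip_reach is the distance from the TCP to the fingertips, in mm); z points along the fingers, y is the direction in which the jaws open and shut (so a half turn about z gives the same grasp; the last joint's range is limited). The gripper opens to 85 mm and grips with 20 to 120 N. Pads are 22 mm wide; open, the fingers measure 114 mm over their backs; the gripper's body (76 mm by 85 mm) begins 54 mm behind the grasp point. The pads swing forward as they close: fully open they stand 13 mm farther back than shut.
Start: joints at [-1.444, 0.313, 1.498, -0, 1.331, -0.223], TCP at [179.91, -493.219, 404.694] pointing down, gripper open.
Joint ranges: [-2.94, 2.94], [-0.97, 2.17], [0.19, 2.56], [-1.23, 4.37], [0.02, 3.11], [-2.88, 2.88]. Speed limits (rad/s): [2.39, 2.39, 3.01, 3.14, 3.14, 3.14].

### API

Orientations are given as a unit quaternion [w, x, y, z].
In Python, from rig import ctrl, viewer gives the robot as it stands.
- The arm moves only by the tool drive_tool, never from a script. Its argument "rows" is a list that holds one entry, the list of rows, each a list of 6 numbers: the shift along the world's x, y, z normalised to -1 to 1, where 1 is 0.1 m, then the turn, a rotation vector about the world's x, y, z normalised to -1 to 1, where 1 is 90 degrees. A call has 1 to 10 rows; each row is the pose to reach, as a shift and turn from the pose measured when the call began; what a row does not reach only later rows make up. A row lasts 1/8 s, in which the tool goes at most 62.5 mm and 10.7 degrees, less where a joint would pass 70% of its speed; a pose out of reach is approached as far as the arm can. A call with a number of a shift or a turn outside -1 to 1 is refused whole. A call with a gripper value outside its range is refused whole. "fingers" is the opening, from -1 (shut) to 1 (fully open), set as the call begins (left out, the last holds). The fingers move at their own pace and stop on an object; "force" is the grip in N (left out, the last holds). Time passes only in rows, so rows that repeat a pose let the fingers close. It gives the time, the measured TCP pose, the force and the opening at its end, in the units of the state.
- ctrl.sense(): the state, without advancing time (a new reading comes with each control period).
- viewer.capture(name): name is "side" or "top"; returns the picture (384x512x3 uint8, red, green, blue); there is no depth.
- viewer.calibration(name): a dict with "mtx" (3x3 intrinsics, pixels), "extrinsics" (4x4, takes a point from camera to world coordinates). Camera axes: x right, y up, looking along -z (the intrinsics and any distortion apply to the point x, -y, -z); pixel columns grow to the right and rows downward; lengths in mm; the calibration is good to about 2 mm. A picture is of the moment at which its call begins. calibration takes no time and is no camera call.
- ctrl.finish_job(): hands the job in, once; it reports no verdict.
The state is a dict: "time_s": time; "joints": joint angles; "dq": joint speeds; "tau": joint torques, N m; "eef_pos": TCP position; "ee_rot": TCP orientation; "force": force on the tool from outside, world axes, zero at the start; "wrist_torque": the same for the moment, N m; "grip_width": opening from 0.0 (shut) to 1.0 (fully open).
Only numpy, scipy, OpenCV 4.12 (cv2) and the standard library are available. Lean on these libraries where they do the work, as an engineer would, in place of code of your own. Each camera call takes 0.05 s, during which the arm holds its last target.

## Working session

There is one attempt and no reset: what is moved stays moved. The work goes in short steps, Python scripts to look and compute and a tool call to move; the robot and the scene stay as the last step left them, time stands still between calls to the robot, and variables do not carry over. Pictures are saved under pics/ and viewed, and the job is handed in when it is done.

Besides the shell and the picture viewer there is one more tool, called as name([rows], argument=value, ...), one row to a line, values as JSON. drive_tool: Moves the arm, as the interface text tells. Scaled input: -1 to 1 covers 0.1 m each way for a shift and 90 degrees each way for a turn. Its arguments: {"type":"object","properties":{"rows":{"type":"array","items":{"type":"array","items":{"type":"array","items":{"type":"number"}}}},"fingers":{"type":"number"},"force":{"type":"number"}},"required":["rows"]}

```bash
ls; mkdir -p pics; python3 - <<'E'
from rig import ctrl, viewer
import cv2
s=ctrl.sense();print(s, ctrl.tip_reach)
for n in("side","top"):
    c=viewer.calibration(n);print(n,c)
    cv2.imwrite(f"pics/{n}0.png",cv2.cvtColor(viewer.capture(n),cv2.COLOR_RGB2BGR))
E
```

```text
pics
{'time_s': 0.0, 'joints': array([-1.44438292e+00,  3.13475714e-01,  1.49848613e+00, -1.08204455e-05,
        1.33099636e+00, -2.23390065e-01]), 'dq': array([ 8.25780800e-04, -4.65575627e-04,  1.50775582e-03,  1.08054655e-03,
       -9.54554424e-05, -6.80448060e-04]), 'tau': array([ 1.29792884e-04, -4.12266254e+01, -2.59741187e+01, -1.36932263e-04,
        4.24539248e-03, -3.46801787e-08]), 'eef_pos': array([ 179.91148251, -493.1648007 ,  404.10329891]), 'ee_rot': array([-6.82226478e-04,  9.84743189e-01,  1.74012602e-01,  2.78452550e-05]), 'force': array([-0.27525803,  0.08061786, -0.07404478]), 'wrist_torque': array([ 0.03066019,  0.00547836, -0.02468458]), 'grip_width': 0.9949688881428441} 173.4
side {'mtx': array([[429.03107284,   0.        , 255.21030064],
       [  0.        , 429.03107284, 188.89255509],
       [  0.        ,   0.        ,   1.        ]]), 'extrinsics': array([[-9.18108464e-01,  2.22214828e-01, -3.28172850e-01,
         1.84012323e+02],
       [-3.96231009e-01, -4.96207276e-01,  7.72514937e-01,
         7.88879099e+02],
       [ 8.82251781e-03,  8.39284761e-01,  5.43620505e-01,
         6.37095237e+02],
       [ 0.00000000e+00,  0.00000000e+00,  0.00000000e+00,
         1.00000000e+00]])}
top {'mtx': array([[356.76626185,   0.        , 256.89797156],
       [  0.        , 356.76626185, 194.35567504],
       [  0.        ,   0.        ,   1.        ]]), 'extrinsics': array([[-7.28087484e-03,  9.94641243e-01, -1.03129947e-01,
         4.45274920e+02],
       [-9.99761020e-01, -9.36643139e-03, -1.97527893e-02,
         4.06843275e+01],
       [-2.06128985e-02,  1.02961483e-01,  9.94471740e-01,
         9.07198610e+02],
       [ 0.00000000e+00,  0.00000000e+00,  0.00000000e+00,
         1.00000000e+00]])}
```

View pics/top0.png

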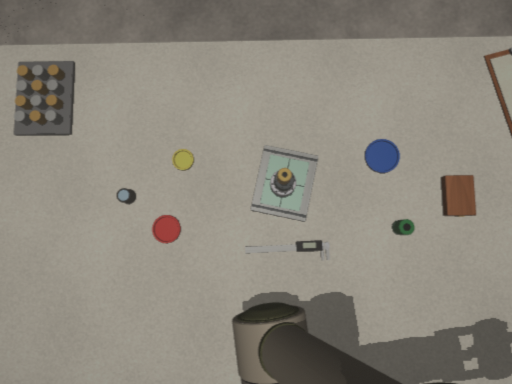

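View pics/side0.png

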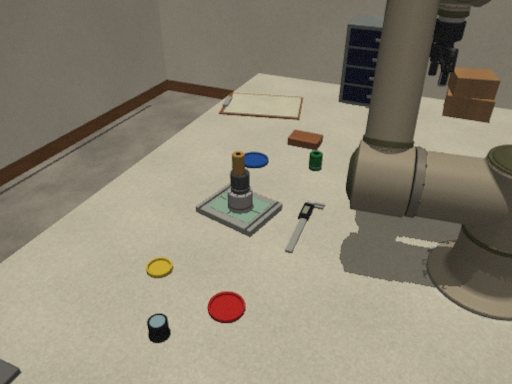

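The top view shows the yellow nest near (183,160), red (167,229), blue (382,156), the green sample (405,227) and the stack (284,180). The loupe is at (124,195) and the caliper around (290,247). I'll enlarge these areas next.

```bash
python3 - <<'E'
import cv2
t=cv2.imread('pics/top0.png');s=cv2.imread('pics/side0.png')
cv2.imwrite('pics/c1.png',cv2.resize(t[140:230,235:335],None,fx=6,fy=6,interpolation=cv2.INTER_CUBIC))
cv2.imwrite('pics/c2.png',cv2.resize(t[130:245,355:425],None,fx=5,fy=5,interpolation=cv2.INTER_CUBIC))
cv2.imwrite('pics/c3.png',cv2.resize(t[145:250,105:205],None,fx=5,fy=5,interpolation=cv2.INTER_CUBIC))
cv2.imwrite('pics/c4.png',cv2.resize(s[140:240,190:340],None,fx=5,fy=5,interpolation=cv2.INTER_CUBIC))
E
```

```text
(no output)
```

View pics/c1.png

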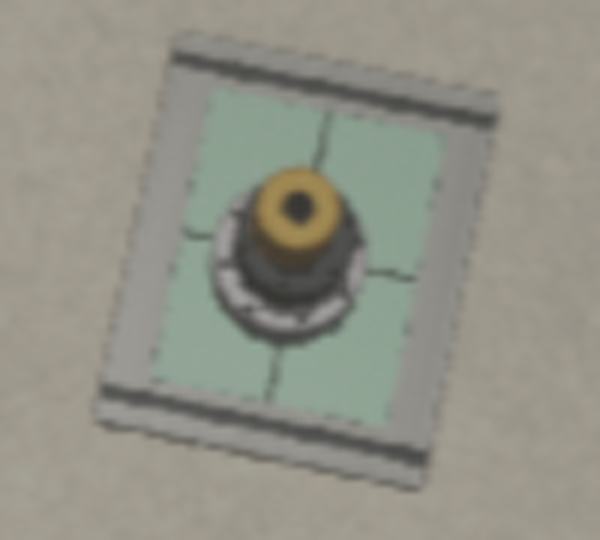

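View pics/c2.png

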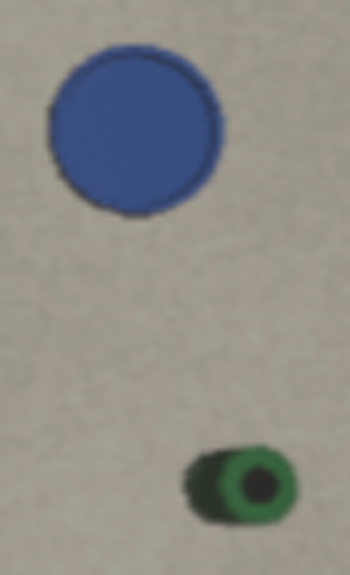

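View pics/c3.png

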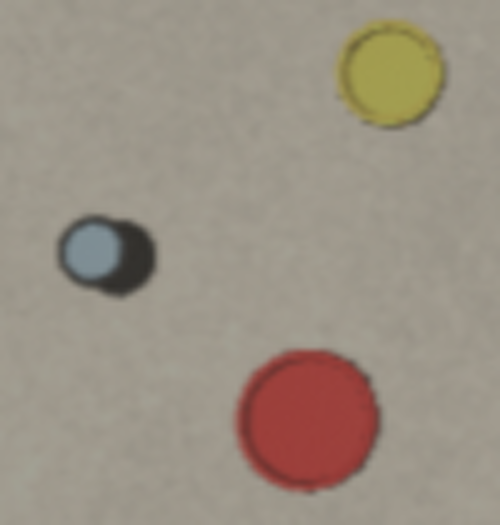

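View pics/c4.png

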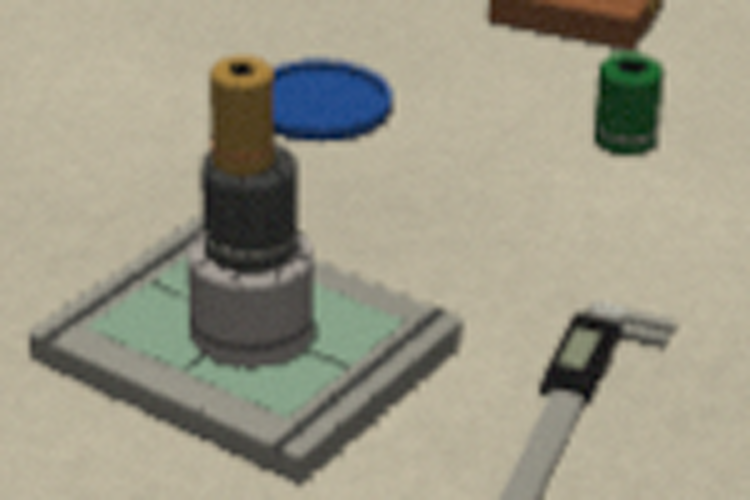

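```bash
cat > h.py <<'E'
import numpy as np, cv2
from rig import ctrl, viewer
CAL={n:viewer.calibration(n) for n in("side","top")}
def ray(n,u,v):
    c=CAL[n];d=np.linalg.inv(c["mtx"])@[u,v,1];d=np.array([d[0],-d[1],-d[2]])
    E=c["extrinsics"];return E[:3,:3]@d,E[:3,3]
def atz(n,u,v,z):
    d,o=ray(n,u,v);return o+d*(z-o[2])/d[2]
def proj(n,P):
    c=CAL[n];E=c["extrinsics"];p=(np.atleast_2d(P)-E[:3,3])@E[:3,:3]
    q=np.c_[p[:,0],-p[:,1],-p[:,2]]@c["mtx"].T;return q[:,:2]/q[:,2:]
def crop(x,y,f,ox,oy): return (x+.5)/f-.5+ox,(y+.5)/f-.5+oy
def snap(n,name):
    im=cv2.cvtColor(viewer.capture(n),cv2.COLOR_RGB2BGR);cv2.imwrite(f"pics/{name}.png",im);return im
def circ(n,c,z,r):
    a=np.linspace(0,2*np.pi,73);return proj(n,np.c_[c[0]+r*np.cos(a),c[1]+r*np.sin(a),0*a+z])
def show(im,items,n,x0,x1,y0,y1,f,name):
    b=cv2.resize(im[y0:y1,x0:x1],None,fx=f,fy=f,interpolation=cv2.INTER_CUBIC)
    for c,z,r in items:
        p=circ(n,c,z,r);p=((p-[x0,y0]+.5)*f-.5)
        cv2.polylines(b,[np.round(p).astype(int)],True,(255,0,255),1)
    cv2.imwrite(f"pics/{name}.png",b)
E
python3 - <<'E'
from h import *
m={'brasstop':('top',298,208,6,235,140,168),'cross':('top',0,0,6,235,140,18),'blue':('top',136,130,5,355,130,10),'green':('top',259,485,5,355,130,50),
'yellow':('top',391,74,5,105,145,10),'red':('top',308,421,5,105,145,10),'loupe':('top',92,251,5,105,145,34),
'brass_s':('side',241,68,5,190,140,168),'green_s':('side',632,66,5,190,140,50),'blue_s':('side',330,98,5,190,140,10)}
# line crossing
a,b=np.cross([328,115,1],[268,400,1]),np.cross([187,233,1],[413,279,1]);x=np.cross(a,b);x=x/x[2];print(x)
m['cross']=('top',x[0],x[1],6,235,140,18)
R={}
for k,(n,u,v,f,ox,oy,z) in m.items():
    R[k]=atz(n,*crop(u,v,f,ox,oy),z);print(k,np.round(crop(u,v,f,ox,oy),1),R[k].round(1),np.hypot(*R[k][:2]).round())
t=cv2.imread('pics/top0.png');s=cv2.imread('pics/side0.png')
it=[(R['brasstop'],168,15),(R['blue'],10,44),(R['green'],50,19),(R['green'],0,19),(R['yellow'],10,28),(R['red'],10,36),(R['brasstop'],118,23),(R['brasstop'],68,31),(R['cross'],18,3)]
show(t,it,'top',235,335,140,230,6,'o1');show(t,it,'top',355,425,130,245,5,'o2');show(t,it,'top',105,205,145,250,5,'o3')
show(s,it,'side',190,340,140,240,5,'o4');show(s,it,'side',130,250,240,330,5,'o5')
E
```

```text
[298.3849933  255.67128182   1.        ]
brasstop [284.2 174.2] [563.7  -2.2 168. ] 564.0
cross [284.3 182.2] [567.5 -10.7  18. ] 568.0
blue [381.8 155.6] [ 634.3 -259.4   10. ] 685.0
green [406.4 226.6] [ 453.9 -296.6   50. ] 542.0
yellow [182.8 159.4] [630.3 248.   10. ] 677.0
red [166.2 228.8] [453.3 287.5  10. ] 537.0
loupe [123.  194.8] [537.8 390.2  34. ] 664.0
brass_s [237.8 153.2] [ 5.638e+02 -3.000e-01  1.680e+02] 564.0
green_s [316.  152.8] [ 453.8 -294.3   50. ] 541.0
blue_s [255.6 159.2] [ 626.7 -253.7   10. ] 676.0
```

View pics/o1.png

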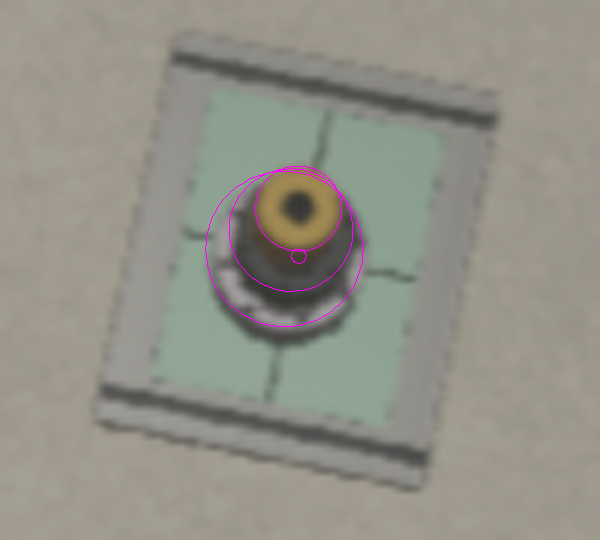

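View pics/o2.png

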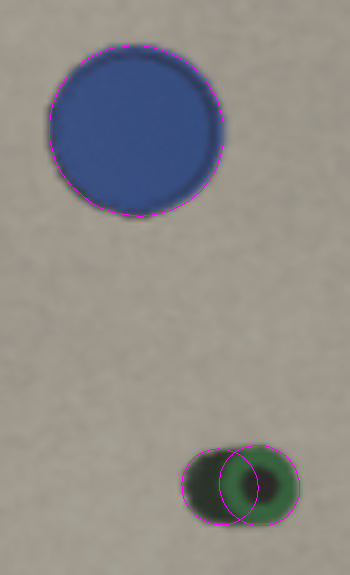

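View pics/o3.png

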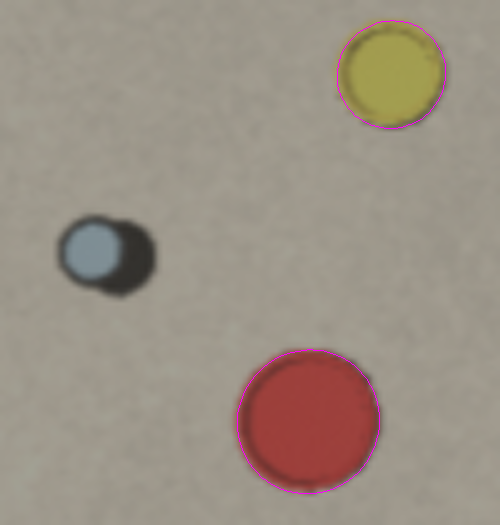

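View pics/o4.png

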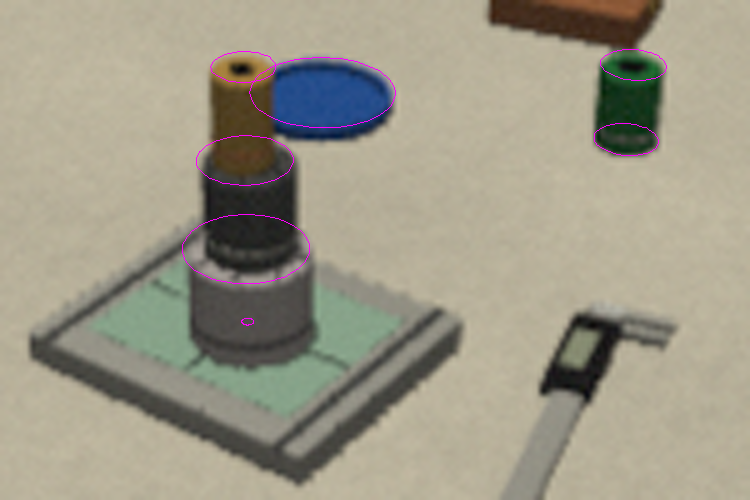

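View pics/o5.png

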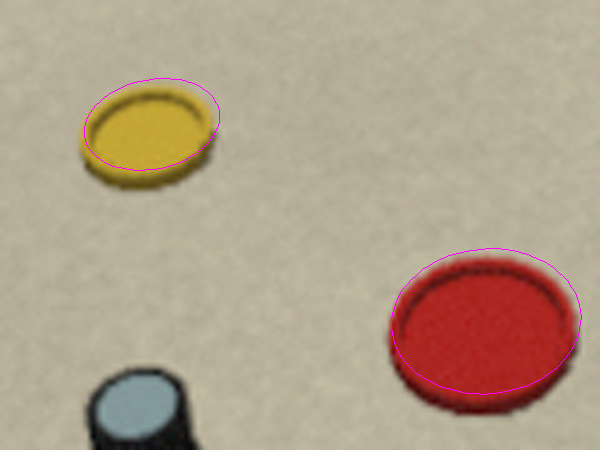

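Both views agree to about 2–3 mm: brass top at (564,-1), green at (454,-295), blue at (632,-258), yellow at (630,248) and red at (453,288). I'll approach the stack with the fingertips at about z 230, above the stack top at 168.

drive_tool([
  [[0.39,0.49,0,0,0,0],[0.78,0.99,0,0,0,0],[0.78,0.99,0,0,0,0],[0.78,0.99,0,0,0,0]],
], fingers=1, force=40)

```text
time_s: 0.6
eef_pos: [257.8, -394.4, 404.2]
ee_rot: [-0.0, 0.985, 0.174, -0.0]
force: [0.3, 0.4, -0.3]
grip_width: 0.997
```

drive_tool([
  [[0.39,0.49,0,0,0,0],[0.78,0.99,0,0,0,0],[0.78,0.99,0,0,0,0]],
])

```text
time_s: 0.98
eef_pos: [337.0, -294.1, 404.1]
ee_rot: [-0.001, 0.984, 0.176, -0.0]
force: [-1.0, -0.8, 0.8]
grip_width: 1.0
```

drive_tool([
  [[0.39,0.49,0,0,0,0],[0.78,0.99,0,0,0,0],[0.78,0.99,0,0,0,0]],
])

```text
time_s: 1.35
eef_pos: [416.1, -194.3, 403.9]
ee_rot: [-0.001, 0.984, 0.177, -0.0]
force: [0.0, -0.5, -0.5]
grip_width: 1.003
```

drive_tool([
  [[0.39,0.49,0,0,0,0],[0.78,0.99,0,0,0,0],[0.78,0.99,0,0,0,0]],
])

```text
time_s: 1.72
eef_pos: [495.3, -95.0, 403.4]
ee_rot: [-0.001, 0.984, 0.178, -0.0]
force: [-0.4, -0.8, -0.5]
grip_width: 1.001
```

Next I move over the brass sample, needing dx=+69 and dy=+94, then look.

drive_tool([
  [[0.4,0.5,0,0,0,0],[0.69,0.94,0,0,0,0],[0.69,0.94,0,0,0,0],[0.69,0.94,0,0,0,0]],
])

```text
time_s: 2.22
eef_pos: [564.2, -3.3, 403.0]
ee_rot: [-0.001, 0.984, 0.177, -0.001]
force: [0.1, -0.7, -0.2]
grip_width: 0.996
```

```bash
python3 - <<'E'
from h import *
print(ctrl.sense()['eef_pos'],ctrl.sense()['joints'])
s=snap('side','s1')
e=ctrl.sense()['eef_pos']
show(s,[(e,e[2]-155,3),(e,e[2]-173,3)],'side',160,320,40,200,4,'s1c')
E
```

```text
[564.2162628   -3.31141533 403.02119462] [-2.13586462e-01  4.01270699e-01  1.37797367e+00  7.31287449e-04
  1.36425880e+00  1.00109020e+00]
```

View pics/s1c.png

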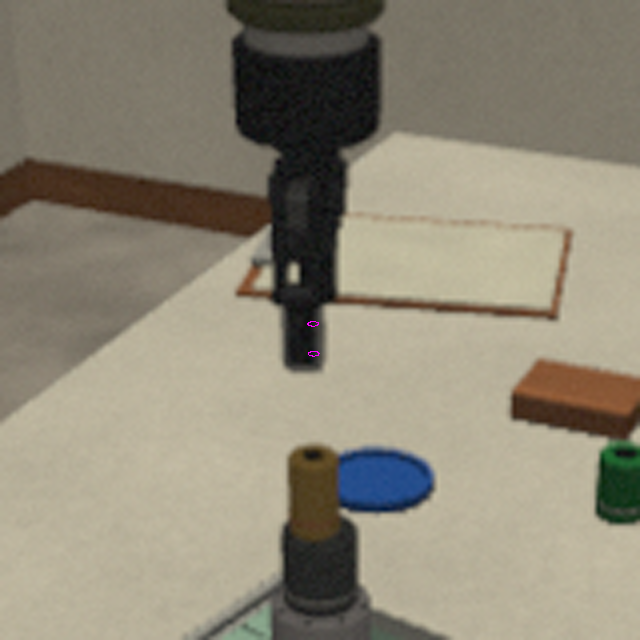

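The gripper projects to within about 1 px of where it appears, so the side calibration is slightly biased but usable. The brass sits directly below, so I descend to TCP z 306.

drive_tool([
  [[-0.01,0.02,-0.4,0,0,0],[-0.01,0.02,-0.8,0,0,0],[-0.01,0.02,-0.97,0,0,0],[-0.01,0.02,-0.97,0,0,0]],
])

```text
time_s: 2.78
eef_pos: [562.6, -3.0, 305.5]
ee_rot: [-0.001, 0.984, 0.176, -0.002]
force: [0.5, -0.2, 0.4]
grip_width: 1.002
```

```bash
python3 - <<'E'
from h import *
e=ctrl.sense()['eef_pos'];print(e)
s=snap('side','s2')
show(s,[(e,e[2]-155,3),(e,e[2]-173,3)],'side',160,320,80,240,4,'s2c')
E
```

```text
[562.62680209  -3.03265224 305.51104622]
```

View pics/s2c.png

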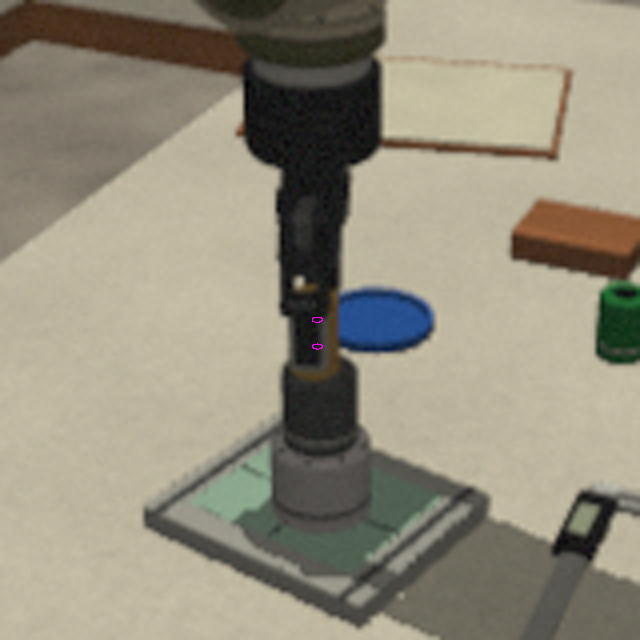

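The fingers straddle the brass. I close gently.

drive_tool([
  [[0,0,0,0,0,0],[0,0,0,0,0,0],[0,0,0,0,0,0],[0,0,0,0,0,0],[0,0,0,0,0,0],[0,0,0,0,0,0]],
], fingers=-1, force=40)

```text
time_s: 3.58
eef_pos: [563.0, -2.7, 307.1]
ee_rot: [-0.001, 0.984, 0.176, -0.0]
force: [-0.9, 1.2, 5.4]
grip_width: 0.342
```

```bash
python3 - <<'E'
from h import *
e=ctrl.sense()['eef_pos'];print(e)
s=snap('side','s3')
show(s,[(e,168,15),(e,118,15)],'side',160,320,80,240,4,'s3c')
E
```

```text
[563.00385168  -2.68583368 307.07269366]
```

View pics/s3c.png

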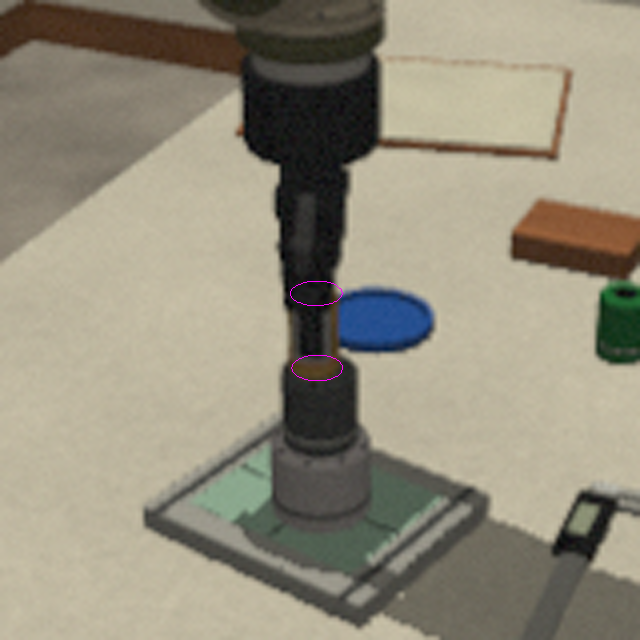

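Width 0.342 is about 29 mm, which confirms the brass is gripped. I lift and check.

drive_tool([
  [[0,0,0.1,0,0,0],[0,0,0.3,0,0,0],[0,0,0.6,0,0,0],[0,0,0.95,0,0,0],[0,0,0.95,0,0,0]],
])

```text
time_s: 4.25
eef_pos: [563.0, -2.7, 404.3]
ee_rot: [0.0, 0.984, 0.176, 0.002]
force: [0.4, 0.1, -2.5]
grip_width: 0.335
```

```bash
python3 - <<'E'
from h import *
e=ctrl.sense()['eef_pos'];print(e)
s=snap('side','s4')
u=e[2]-155-33
d=np.array([-.34,.94,0])
show(s,[(e,u+50,15),(e,u,15),(e+d*20,e[2]-173.4,3)],'side',160,320,40,200,4,'s4c')
E
```

```text
[563.04162564  -2.70341674 404.3155085 ]
```

View pics/s4c.png

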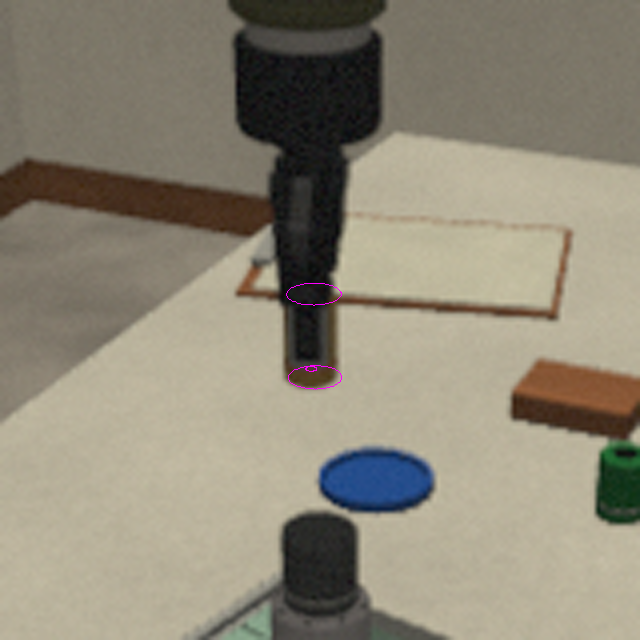

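The brass is held straight, with its underside at TCP z − 189. I move to the yellow nest at (630,248).

drive_tool([
  [[0.12,0.4,0,0,0,0],[0.25,0.8,0,0,0,0],[0.25,1.0,0,0,0,0]],
])

```text
time_s: 4.68
eef_pos: [588.1, 98.9, 400.0]
ee_rot: [-0.001, 0.984, 0.177, -0.001]
force: [0.7, -0.6, -3.3]
grip_width: 0.338
```

drive_tool([
  [[0.12,0.5,-0.2,0,0,0],[0.25,1.0,-0.4,0,0,0],[0.25,1.0,-0.4,0,0,0]],
])

```text
time_s: 5.05
eef_pos: [612.7, 201.4, 356.3]
ee_rot: [-0.001, 0.984, 0.178, -0.004]
force: [0.7, -0.3, -2.2]
grip_width: 0.341
```

drive_tool([
  [[0.1,0.3,-0.4,0,0,0],[0.17,0.46,-0.8,0,0,0],[0.17,0.46,-1.0,0,0,0],[0.17,0.46,-1.0,0,0,0]],
])

```text
time_s: 5.55
eef_pos: [629.4, 246.4, 254.4]
ee_rot: [-0.001, 0.984, 0.178, -0.007]
force: [-0.0, -0.4, -1.1]
grip_width: 0.336
```

```bash
python3 - <<'E'
from h import *
e=ctrl.sense()['eef_pos'];print(e)
s=snap('side','s5');t=snap('top','t5')
u=e[2]-189
it=[(e,u+50,15),(e,u,15),((630.3,248),10,28),(e,10,28)]
show(s,it,'side',90,220,200,300,5,'s5c')
show(t,it,'top',120,260,90,230,4,'t5c')
E
```

```text
[629.37609997 246.36549145 254.35915189]
```

View pics/s5c.png

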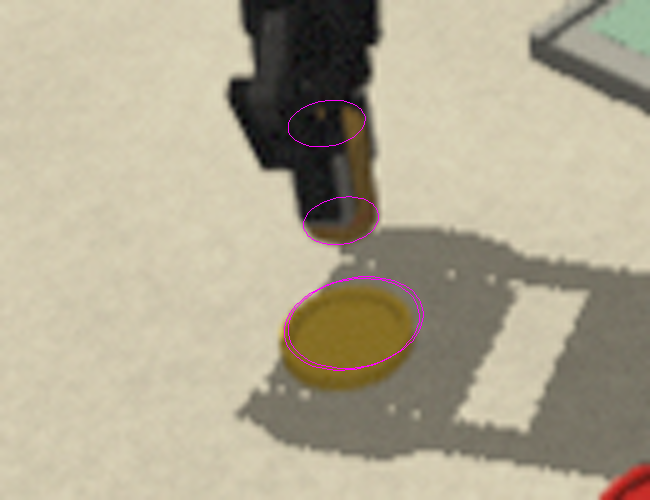

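View pics/t5c.png

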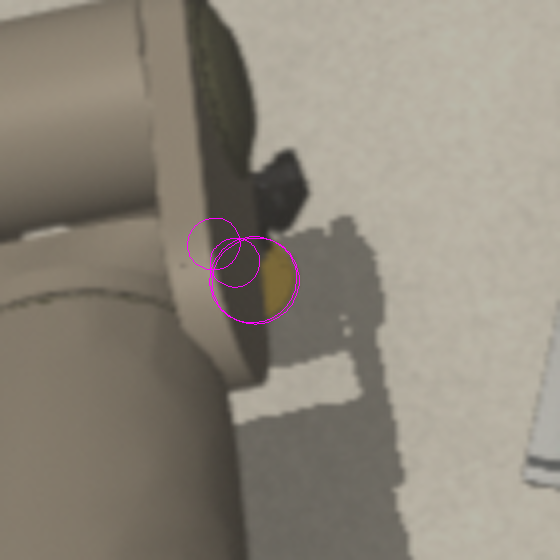

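```bash
cat >> h.py <<'E'
from scipy.spatial.transform import Rotation as Ro
def tool():
    s=ctrl.sense();q=s['ee_rot'];R=Ro.from_quat([q[1],q[2],q[3],q[0]]).as_matrix();return s['eef_pos'],R
def grasp(d=155):
    p,R=tool();return p+R[:,2]*d
E
python3 - <<'E'
from h import *
p,R=tool();print(p,R[:,2],grasp())
for k,c in {'yellow':(630.3,248,10),'red':(453.3,287.5,10),'blue':(634.3,-259.4,10)}.items():
    q=proj('side',c)[0]+[-.7,1.6]; print(k,atz('side',*q,10).round(1))
E
```

```text
[629.88546757 246.58601923 257.32570635] [-7.91087521e-03  2.24402389e-04 -9.99968683e-01] [628.65928191 246.6208016  102.33056043]
yellow [628.9 252.7  10. ]
red [452.7 291.6  10. ]
blue [ 632.3 -249.4   10. ]
```

The two views put the yellow nest at y=248 and y=252.7, so I aim midway at (629.5,250.5) and descend slowly to near the floor, at TCP z about 195.

drive_tool([
  [[0,0.04,-0.2,0,-0.005,0],[0,0.04,-0.4,0,-0.005,0],[0,0.04,-0.5,0,-0.005,0],[0,0.04,-0.56,0,-0.005,0],[0,0.04,-0.6,0,-0.005,0],[0,0.04,-0.6,0,-0.005,0]],
])

```text
time_s: 6.4
eef_pos: [629.9, 250.6, 197.4]
ee_rot: [-0.0, 0.984, 0.178, 0.0]
force: [0.2, 0.1, -1.8]
grip_width: 0.339
```

```bash
python3 - <<'E'
from h import *
print(tool()[0],grasp(),ctrl.sense()['force'])
s=snap('side','s6')
show(s,[],'side',100,210,200,300,6,'s6c')
print(tool()[0])
E
```

```text
[629.94487703 250.58207597 197.4277557 ] [629.96522867 250.61223077  42.42775997] [ 0.20346166  0.10069916 -1.82995301]
[629.98803258 250.5970654  197.65014889]
```

View pics/s6c.png

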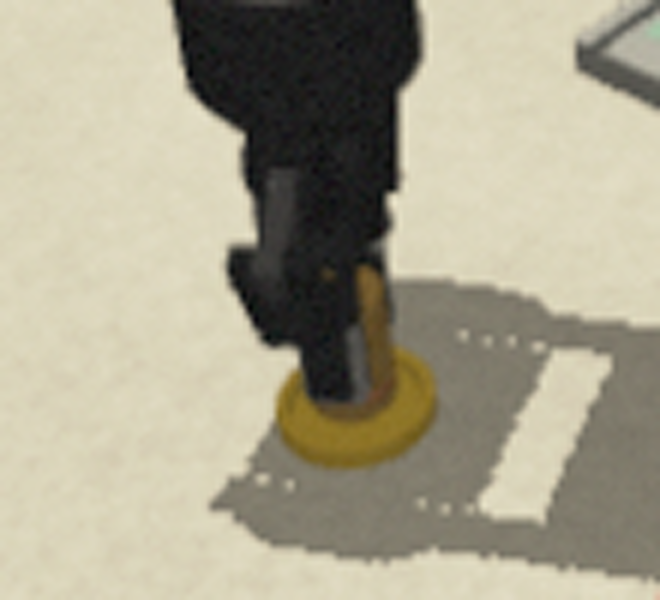

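The brass is centred in the nest: its foot centre is at about (357,394) and the rim centre at about (357,398) in the crop. I lower the last ~4 mm.

drive_tool([
  [[0,0,-0.02,0,0,0],[0,0,-0.035,0,0,0],[0,0,-0.045,0,0,0],[0,0,-0.045,0,0,0]],
])

```text
time_s: 6.95
eef_pos: [630.0, 250.6, 193.2]
ee_rot: [-0.0, 0.984, 0.178, 0.0]
force: [-0.3, -0.0, -2.1]
grip_width: 0.336
```

drive_tool([
  [[0,0,-0.015,0,0,0],[0,0,-0.015,0,0,0],[0,0,-0.015,0,0,0]],
])

```text
time_s: 7.32
eef_pos: [630.1, 250.7, 193.1]
ee_rot: [-0.0, 0.984, 0.178, 0.001]
force: [-3.7, -0.4, 7.4]
grip_width: 0.34
```

Contact, at +7 N. I release, then raise.

drive_tool([
  [[0,0,0,0,0,0],[0,0,0,0,0,0],[0,0,0,0,0,0],[0,0,0,0,0,0],[0,0,0,0,0,0]],
], fingers=1)

```text
time_s: 7.95
eef_pos: [630.1, 250.7, 193.0]
ee_rot: [-0.0, 0.984, 0.178, 0.001]
force: [0.2, 0.4, 0.7]
grip_width: 1.003
```

drive_tool([
  [[0,0,0.2,0,0,0],[0,0,0.5,0,0,0],[0,0,1,0,0,0],[0,0,1,0,0,0]],
])

```text
time_s: 8.45
eef_pos: [630.5, 250.9, 299.2]
ee_rot: [-0.0, 0.984, 0.178, 0.006]
force: [-0.8, -0.2, -1.2]
grip_width: 1.0
```

```bash
python3 - <<'E'
from h import *
s=snap('side','s7')
show(s,[],'side',100,210,200,300,6,'s7c')
show(s,[],'side',200,300,130,240,5,'s7d')
E
```

```text
(no output)
```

View pics/s7c.png

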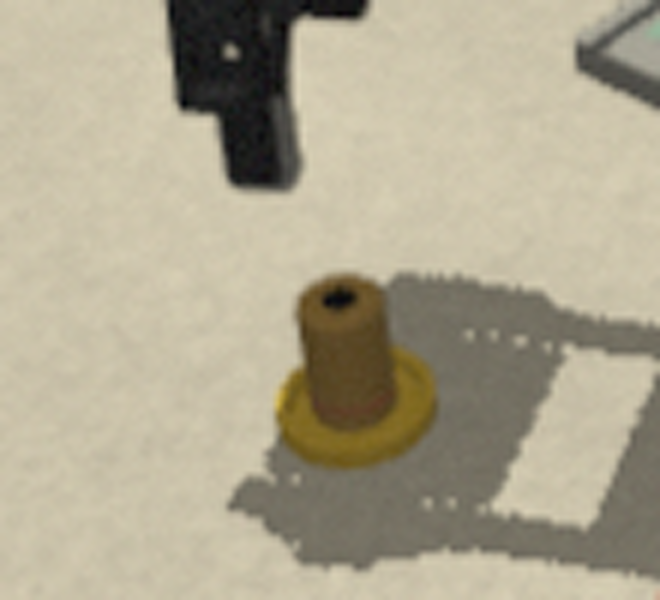

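View pics/s7d.png

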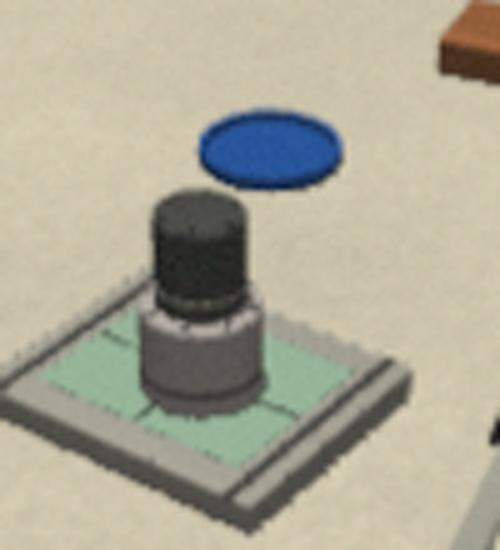

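The brass stands upright in the yellow nest. Next I locate the medium sample from the side view (top disc at crop (199,213)), and from the top view while the arm is away.

```bash
python3 - <<'E'
from h import *
t=snap('top','t7')
c=crop(199,214,5,200,130);a=atz('side',*c,118);print(c,a)
s=cv2.imread('pics/s7.png')
it=[(a,118,23),(a,68,23)]
show(s,it,'side',200,300,130,240,5,'s7d')
show(t,it,'top',235,335,130,230,6,'t7c')
p,R=tool();print(p,R[:,2])
E
```

```text
(239.4, 172.4) [559.92904638   0.63438056 118.        ]
[629.93897079 250.69442984 294.10954324] [ 2.68863018e-03  6.35102735e-04 -9.99996184e-01]
```

View pics/s7d.png

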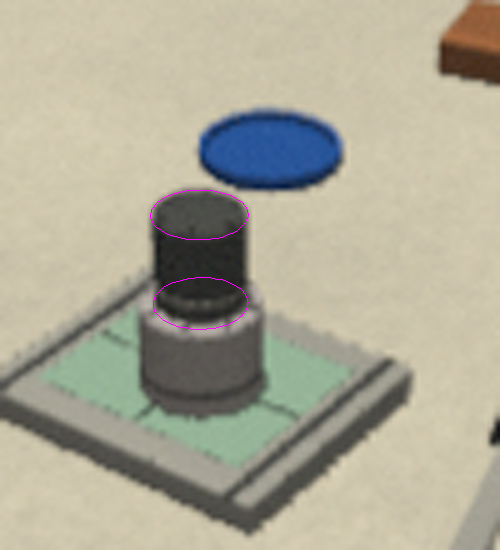

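View pics/t7c.png

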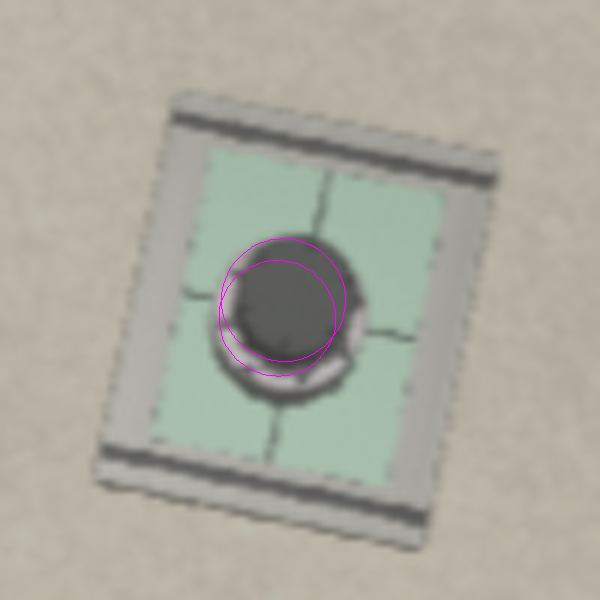

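The medium sample is at about (561,-2). I travel there and descend to TCP z 256.

drive_tool([
  [[-0.14,-0.4,0.2,0,0,0],[-0.28,-1.0,0.4,0,0,0],[-0.28,-1.0,0.4,0,0,0]],
])

```text
time_s: 8.93
eef_pos: [601.7, 147.8, 335.0]
ee_rot: [0.0, 0.984, 0.176, 0.002]
force: [0.7, 1.0, -0.1]
grip_width: 0.998
```

drive_tool([
  [[-0.14,-0.5,0,0,0,0],[-0.28,-1.0,0,0,0,0],[-0.28,-1.0,0,0,0,0]],
])

```text
time_s: 9.3
eef_pos: [573.3, 45.8, 334.1]
ee_rot: [-0.0, 0.985, 0.175, 0.0]
force: [0.4, -0.4, 0.5]
grip_width: 0.998
```

drive_tool([
  [[-0.1,-0.4,0,0,0,0],[-0.12,-0.475,0,0,0,0],[-0.12,-0.475,-0.2,0,0,0],[-0.12,-0.475,-0.5,0,0,0],[-0.12,-0.475,-0.77,0,0,0],[-0.12,-0.475,-0.77,0,0,0]],
])

```text
time_s: 10.05
eef_pos: [561.2, -0.4, 255.1]
ee_rot: [-0.001, 0.985, 0.175, -0.002]
force: [0.7, 0.7, 0.0]
grip_width: 0.998
```

```bash
python3 - <<'E'
from h import *
s=snap('side','s8')
show(s,[],'side',170,320,80,230,4,'s8c')
p,R=tool();print(p,R[:,2])
E
```

```text
[561.55846477  -0.71573418 256.68796496] [-6.37483992e-04  8.66663222e-04 -9.99999421e-01]
```

View pics/s8c.png

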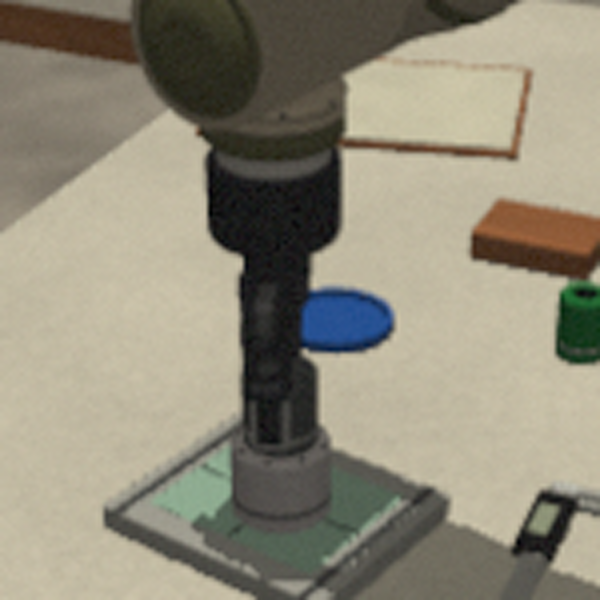

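The fingers are around the steel sample. I close.

drive_tool([
  [[0,-0.01,0,0,0,0],[0,-0.01,0,0,0,0],[0,-0.01,0,0,0,0],[0,-0.01,0,0,0,0],[0,-0.01,0,0,0,0]],
], fingers=-1, force=50)

```text
time_s: 10.72
eef_pos: [561.8, -1.7, 257.9]
ee_rot: [-0.0, 0.985, 0.175, 0.001]
force: [-0.6, 0.1, 5.5]
grip_width: 0.523
```

drive_tool([
  [[0,0,0.05,0,0,0],[0,0,0.2,0,0,0],[0,0,0.5,0,0,0],[0,0,0.9,0,0,0],[0,0,0.9,0,0,0]],
])

```text
time_s: 11.35
eef_pos: [562.0, -1.7, 351.4]
ee_rot: [0.001, 0.985, 0.175, 0.004]
force: [-0.6, -0.1, -4.2]
grip_width: 0.524
```

```bash
python3 - <<'E'
from h import *
s=snap('side','s9')
p,R=tool();print(p,R[:,2])
g=grasp(0);u=g[2]-188
show(s,[(g,u,23),(g,u+50,23),((564,-2),68,31)],'side',170,320,80,230,4,'s9c')
E
```

```text
[561.70960719  -1.67572969 349.15853432] [ 3.77469878e-03  1.41874383e-04 -9.99992866e-01]
```

View pics/s9c.png

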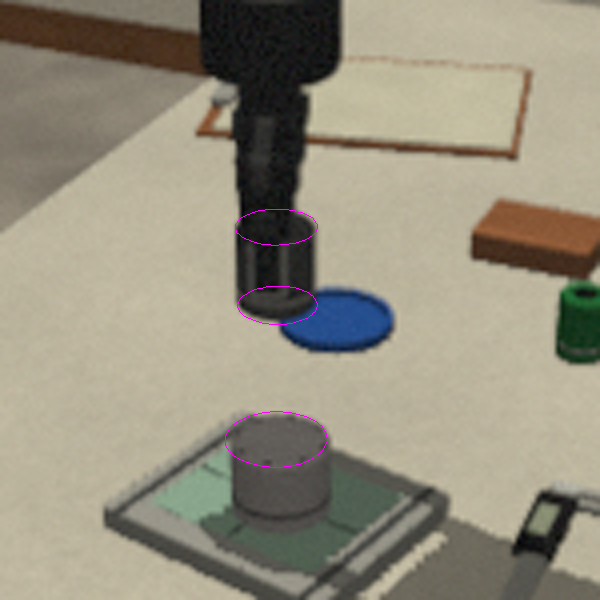

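Width 0.523 is about 44.5 mm, so the steel is held. I carry it to the red nest at (453,289.5).

drive_tool([
  [[-0.2,0.4,0,0,0,0],[-0.36,0.97,0,0,0,0],[-0.36,0.97,0,0,0,0]],
])

```text
time_s: 11.78
eef_pos: [524.4, 98.3, 348.1]
ee_rot: [-0.0, 0.984, 0.177, 0.0]
force: [1.0, -0.4, -3.3]
grip_width: 0.52
```

drive_tool([
  [[-0.18,0.5,-0.2,0,0,0],[-0.36,0.97,-0.4,0,0,0],[-0.36,0.97,-0.4,0,0,0]],
])

```text
time_s: 12.15
eef_pos: [486.9, 197.0, 305.7]
ee_rot: [-0.001, 0.984, 0.179, -0.002]
force: [0.2, -0.5, -3.1]
grip_width: 0.525
```

drive_tool([
  [[-0.18,0.5,-0.3,0,0,0],[-0.34,0.925,-0.6,0,0,0],[-0.34,0.925,-0.9,0,0,0],[-0.34,0.925,-0.9,0,0,0],[-0.34,0.925,-0.9,0,0,0]],
])

```text
time_s: 12.78
eef_pos: [453.9, 288.8, 216.7]
ee_rot: [-0.001, 0.984, 0.178, -0.001]
force: [-0.0, -0.3, -3.0]
grip_width: 0.523
```

```bash
python3 - <<'E'
from h import *
s=snap('side','s10')
p,R=tool();print(p,R[:,2])
g=grasp(180);u=p[2]-189.5
show(s,[(g,u,23),((453,289.5),10,36)],'side',170,300,210,330,5,'s10c')
E
```

```text
[453.83605628 288.88818306 217.012549  ] [-2.31962402e-03  9.10970120e-04 -9.99996895e-01]
```

View pics/s10c.png

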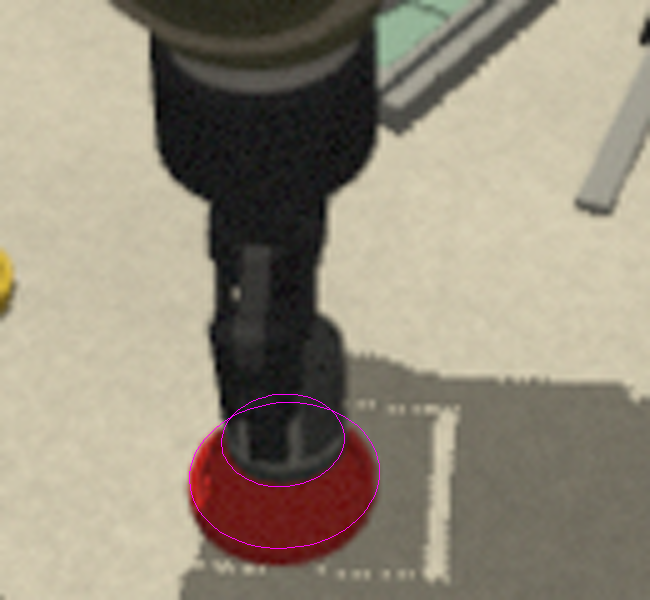

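The nest and sample predictions agree within 1 px. I lower to about 2 mm above the floor, then feel for contact.

drive_tool([
  [[-0.01,0.01,-0.06,0,0,0],[-0.01,0.01,-0.13,0,0,0],[-0.01,0.01,-0.18,0,0,0],[-0.01,0.01,-0.215,0,0,0],[-0.01,0.01,-0.215,0,0,0]],
])

```text
time_s: 13.45
eef_pos: [452.8, 289.9, 195.2]
ee_rot: [-0.001, 0.984, 0.178, -0.001]
force: [0.6, 0.1, -2.0]
grip_width: 0.52
```

drive_tool([
  [[0,0,-0.01,0,0,0],[0,0,-0.02,0,0,0],[0,0,-0.02,0,0,0]],
])

```text
time_s: 13.82
eef_pos: [452.8, 289.9, 193.9]
ee_rot: [-0.001, 0.984, 0.178, -0.001]
force: [-2.0, -1.4, 5.4]
grip_width: 0.522
```

Contact at TCP z 193.9, where 193.5 was expected. I release and rise.

drive_tool([
  [[0,0,0,0,0,0],[0,0,0,0,0,0],[0,0,0,0,0,0],[0,0,0,0,0,0]],
], fingers=1)

```text
time_s: 14.32
eef_pos: [452.8, 290.0, 193.9]
ee_rot: [-0.001, 0.984, 0.178, -0.001]
force: [-0.9, -0.6, -0.6]
grip_width: 0.999
```

drive_tool([
  [[0,0,0.2,0,0,0],[0,0,0.5,0,0,0],[0,0,0.9,0,0,0],[0,0,0.9,0,0,0]],
])

```text
time_s: 14.82
eef_pos: [453.3, 290.1, 286.5]
ee_rot: [-0.001, 0.984, 0.178, 0.002]
force: [0.7, 0.0, -0.2]
grip_width: 1.005
```

```bash
python3 - <<'E'
from h import *
s=snap('side','s11');t=snap('top','t11')
show(s,[],'side',170,300,210,330,5,'s11c')
show(s,[((564,-2),68,31),((564,-2),18,31)],'side',190,310,150,240,6,'s11d')
show(t,[((564,-2),68,31),((564,-2),18,31)],'top',235,335,130,230,6,'t11c')
p,R=tool();print(p,R[:,2])
E
```

```text
[452.67647763 289.86422038 283.47792654] [-2.71642048e-03  6.68337352e-04 -9.99996087e-01]
```

View pics/s11c.png

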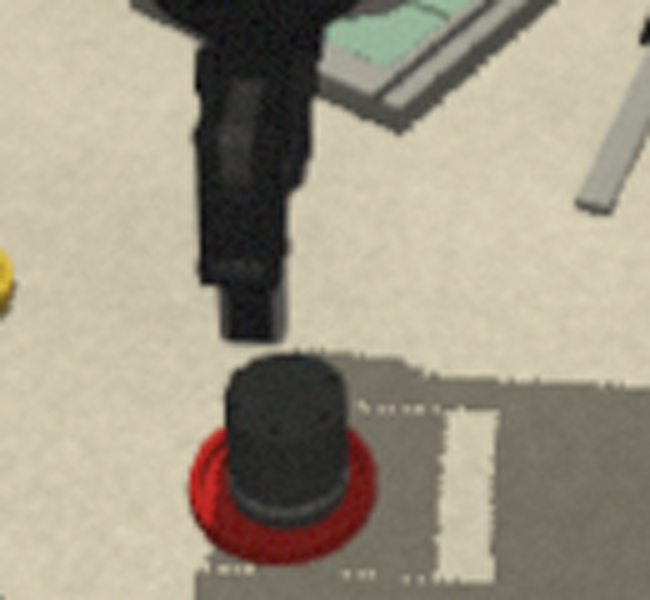

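View pics/s11d.png

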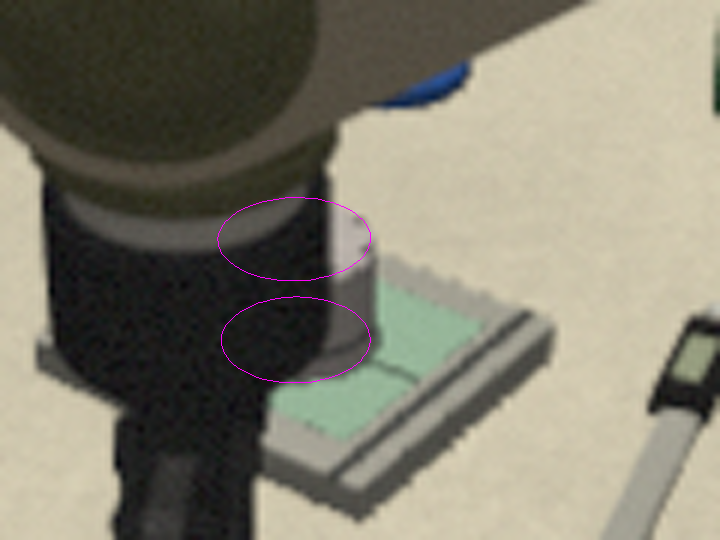

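View pics/t11c.png

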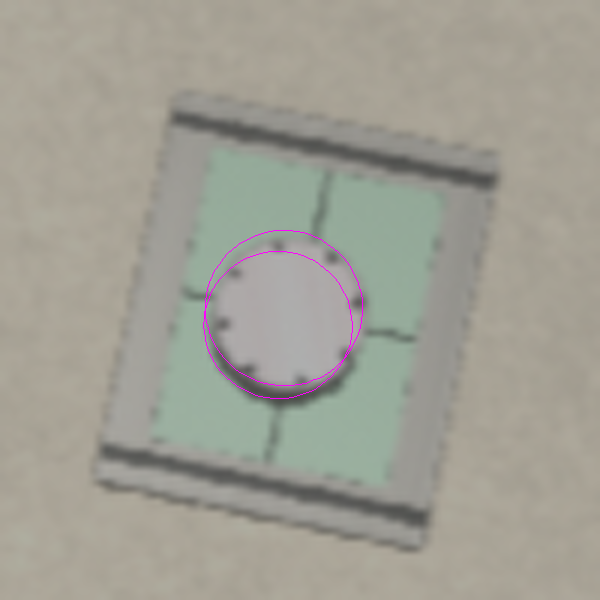

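The steel stands upright in the red nest. The large sample is at about (562,-3.5). I travel to it, tips at z 110, above its top at 68.

drive_tool([
  [[0.18,-0.4,0,0,0,0],[0.36,-0.97,0,0,0,0],[0.36,-0.97,0,0,0,0]],
])

```text
time_s: 15.3
eef_pos: [489.5, 190.0, 282.1]
ee_rot: [-0.0, 0.984, 0.176, -0.002]
force: [-1.0, 0.8, 0.2]
grip_width: 1.004
```

drive_tool([
  [[0.18,-0.5,0,0,0,0],[0.36,-0.97,0,0,0,0],[0.36,-0.97,0,0,0,0]],
])

```text
time_s: 15.68
eef_pos: [526.1, 91.2, 280.9]
ee_rot: [-0.001, 0.985, 0.174, -0.003]
force: [-1.1, 0.4, 0.3]
grip_width: 0.996
```

drive_tool([
  [[0.18,-0.5,0,0,0,0],[0.36,-0.945,0,0,0,0],[0.36,-0.945,0,0,0,0],[0.36,-0.945,0,0,0,0],[0.36,-0.945,0,0,0,0]],
])

```text
time_s: 16.3
eef_pos: [561.8, -1.8, 280.7]
ee_rot: [-0.001, 0.985, 0.175, -0.004]
force: [-1.0, 0.4, 0.2]
grip_width: 1.001
```

```bash
python3 - <<'E'
from h import *
p,R=tool();print(p,R[:,2],R[:,1],grasp())
s=snap('side','s12')
show(s,[((562,-3),68,31)],'side',170,320,100,230,5,'s12c')
E
```

```text
[561.76957922  -1.81856075 280.65751083] [-7.47355278e-03  2.64454808e-04 -9.99972038e-01] [ 0.34503206 -0.93858664 -0.00282691] [560.61117854  -1.77757026 125.66184499]
```

View pics/s12c.png

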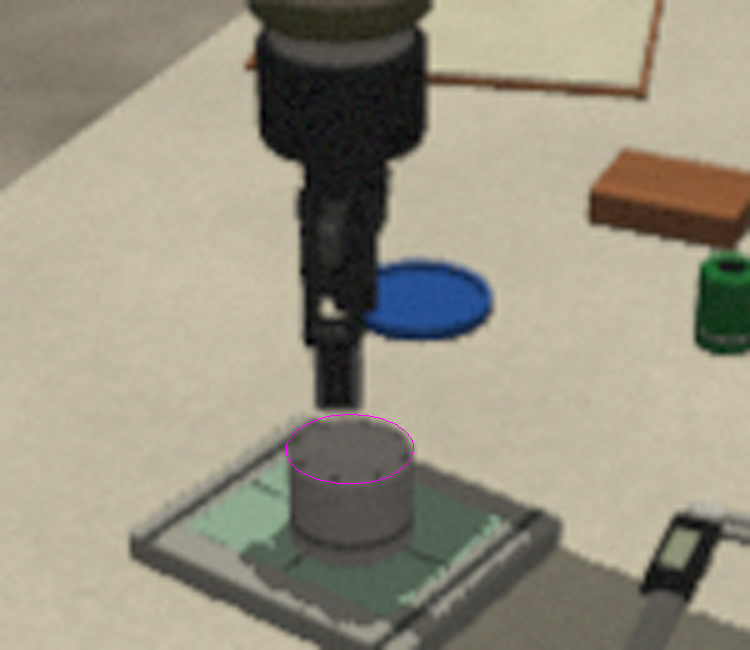

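The prediction for the large sample's top matches the picture. I descend.

drive_tool([
  [[0,-0.015,-0.1,0,-0.005,0],[0,-0.015,-0.3,0,-0.005,0],[0,-0.015,-0.45,0,-0.005,0],[0,-0.015,-0.6,0,-0.005,0],[0,-0.015,-0.75,0,-0.005,0],[0,-0.015,-0.8,0,-0.005,0],[0,-0.015,-0.8,0,-0.005,0]],
])

```text
time_s: 17.23
eef_pos: [561.9, -3.5, 200.6]
ee_rot: [-0.0, 0.985, 0.175, 0.0]
force: [-0.6, -0.3, 0.3]
grip_width: 0.998
```

drive_tool([
  [[0,0,0,0,0,0],[0,0,0,0,0,0],[0,0,0,0,0,0],[0,0,0,0,0,0]],
], fingers=-1, force=60)

```text
time_s: 17.73
eef_pos: [562.1, -3.6, 201.5]
ee_rot: [0.0, 0.985, 0.175, 0.001]
force: [-0.8, -1.1, 6.5]
grip_width: 0.706
```

drive_tool([
  [[0,0,0.05,0,0,0],[0,0,0.2,0,0,0],[0,0,0.5,0,0,0],[0,0,0.9,0,0,0],[0,0,0.9,0,0,0]],
])

```text
time_s: 18.35
eef_pos: [562.5, -3.6, 294.8]
ee_rot: [0.001, 0.985, 0.175, 0.004]
force: [0.3, -0.2, -4.2]
grip_width: 0.71
```

```bash
python3 - <<'E'
from h import *
p,R=tool();print(p,R[:,2],grasp())
s=snap('side','s13')
g=grasp(155);u=g[2]-29
show(s,[(g,u,31),(g,u+50,31)],'side',170,320,70,230,4,'s13c')
E
```

```text
[562.48755545  -3.57858961 294.81633304] [ 0.00812333 -0.00138855 -0.99996604] [563.7466711   -3.79381412 139.82159666]
```

View pics/s13c.png

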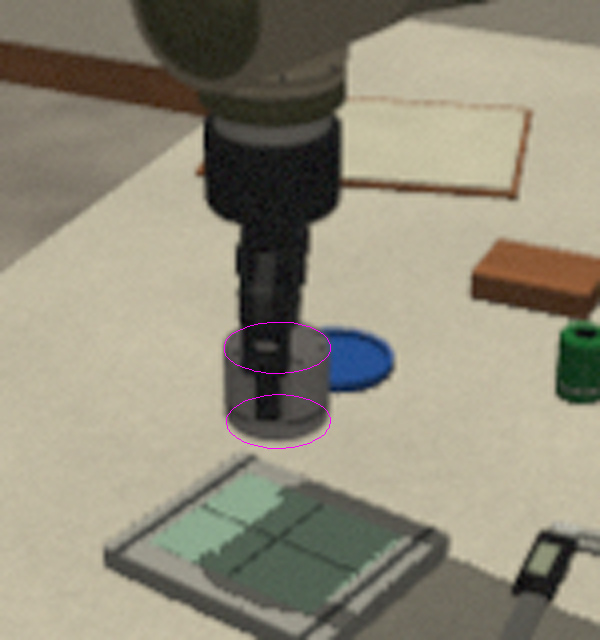

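The large sample is held (0.706 → 60 mm). The blue nest's position differs most between the views, so I check it against candidate overlays, along with the crossing.

```bash
python3 - <<'E'
from h import *
s=cv2.imread('pics/s7.png')
A=(634.3,-259.4);B=(633,-254)
show(s,[(A,10,44),(A,0,44)],'side',225,285,140,180,8,'bA')
show(s,[(B,10,44),(B,0,44)],'side',225,285,140,180,8,'bB')
a=cv2.imread('pics/bA.png');b=cv2.imread('pics/bB.png');cv2.imwrite('pics/bAB.png',np.vstack([a,b])[:600])
print(proj('side',[(A[0],A[1],10),(B[0],B[1],10)]))
# crossing
c=crop(275,540,4,170,70);print('cross side',atz('side',*c,18))
a,b=np.cross([328,175,1],[270,460,1]),np.cross([185,294,1],[413,338,1]);x=np.cross(a,b);x=x/x[2]
print('cross top',atz('top',*crop(x[0],x[1],6,235,130),18))
E
```

```text
[[254.02585041 157.86291906]
 [253.70792822 158.73691696]]
cross side [567.53947915  -6.90188024  18.        ]
cross top [567.37128915 -11.11131438  18.        ]
```

View pics/bAB.png

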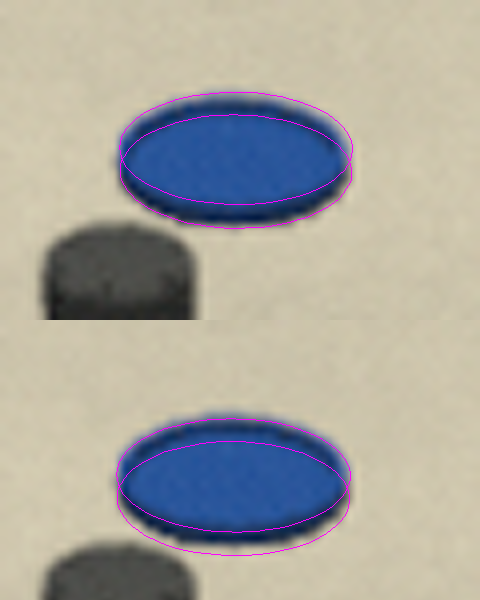

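Candidate A (634,-259) fits symmetrically, so the target is (634,-258). The crossing averages (567.4,-9). I carry the large sample over.

drive_tool([
  [[0.13,-0.4,0,0,0,0],[0.26,-0.97,0,0,0,0],[0.26,-0.97,0,0,0,0]],
])

```text
time_s: 18.77
eef_pos: [588.1, -103.9, 290.7]
ee_rot: [0.0, 0.985, 0.173, 0.001]
force: [-0.0, 1.3, -3.6]
grip_width: 0.709
```

drive_tool([
  [[0.13,-0.5,0,0,0,0],[0.26,-0.97,-0.2,0,0,0],[0.26,-0.97,-0.2,0,0,0]],
])

```text
time_s: 19.15
eef_pos: [613.6, -203.2, 267.1]
ee_rot: [-0.001, 0.985, 0.172, -0.001]
force: [0.2, 0.3, -3.0]
grip_width: 0.704
```

drive_tool([
  [[0.1,-0.3,-0.15,0,0,0],[0.2,-0.55,-0.3,0,0,0],[0.2,-0.55,-0.5,0,0,0],[0.2,-0.55,-0.5,0,0,0],[0.2,-0.55,-0.5,0,0,0]],
])

```text
time_s: 19.77
eef_pos: [633.7, -257.1, 217.7]
ee_rot: [-0.001, 0.985, 0.172, -0.001]
force: [0.1, -0.1, -4.0]
grip_width: 0.707
```

```bash
python3 - <<'E'
from h import *
p,R=tool();print(p,R[:,2],grasp())
s=snap('side','s14');t=snap('top','t14')
g=grasp(180);u=p[2]-183.5;A=(634,-258)
it=[(g,u,31),(g,u+50,31),(A,10,44),(A,0,44)]
show(s,it,'side',205,305,90,190,6,'s14c')
show(t,it,'top',330,450,100,220,5,'t14c')
E
```

```text
[ 633.69930645 -257.09976982  217.67551693] [-0.00272837  0.00192389 -0.99999443] [ 633.27640908 -256.80156631   62.6763807 ]
```

View pics/s14c.png

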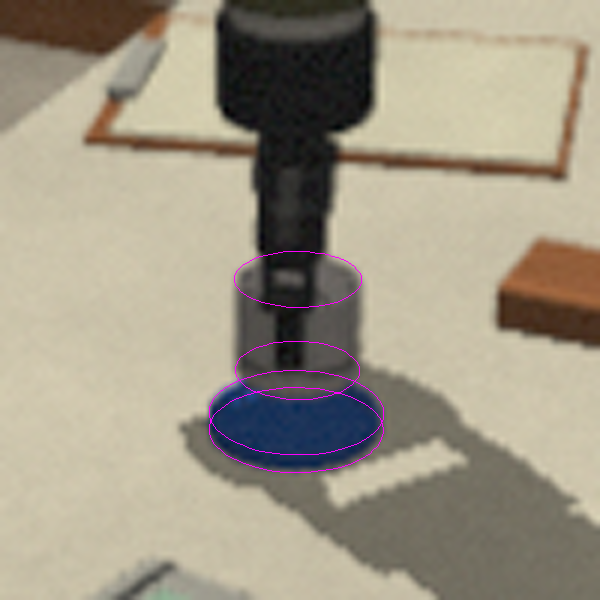

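View pics/t14c.png

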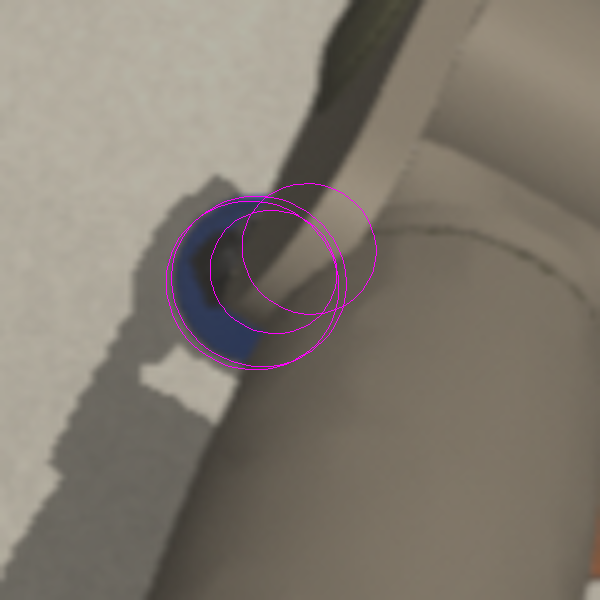

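Nest and sample both match the model here. I lower in two steps.

drive_tool([
  [[0.005,-0.01,-0.07,0,0,0],[0.005,-0.01,-0.14,0,0,0],[0.005,-0.01,-0.21,0,0,0],[0.005,-0.01,-0.26,0,0,0],[0.005,-0.01,-0.28,0,0,0],[0.005,-0.01,-0.28,0,0,0]],
])

```text
time_s: 20.62
eef_pos: [634.3, -258.5, 190.1]
ee_rot: [-0.001, 0.985, 0.172, -0.001]
force: [-0.4, -0.7, -3.1]
grip_width: 0.709
```

drive_tool([
  [[0,0,-0.01,0,0,0],[0,0,-0.02,0,0,0],[0,0,-0.02,0,0,0]],
])

```text
time_s: 21.0
eef_pos: [634.3, -258.5, 188.1]
ee_rot: [-0.001, 0.985, 0.172, -0.001]
force: [-0.1, 0.5, -3.2]
grip_width: 0.709
```

drive_tool([
  [[0,0,-0.01,0,0,0],[0,0,-0.02,0,0,0],[0,0,-0.02,0,0,0]],
])

```text
time_s: 21.38
eef_pos: [634.3, -258.5, 187.5]
ee_rot: [-0.0, 0.985, 0.172, -0.001]
force: [-4.6, 2.2, 6.7]
grip_width: 0.708
```

Contact at 187.5, exactly as predicted. I release and rise.

drive_tool([
  [[0,0,0,0,0,0],[0,0,0,0,0,0],[0,0,0,0,0,0],[0,0,0,0,0,0]],
], fingers=1)

```text
time_s: 21.88
eef_pos: [634.4, -258.6, 187.4]
ee_rot: [-0.0, 0.985, 0.172, -0.001]
force: [0.9, -0.0, 0.6]
grip_width: 1.001
```

drive_tool([
  [[0,0,0.1,0,0,0],[0,0,0.35,0,0,0],[0,0,0.8,0,0,0],[0,0,0.8,0,0,0]],
])

```text
time_s: 22.38
eef_pos: [634.9, -258.8, 272.4]
ee_rot: [0.002, 0.985, 0.172, 0.002]
force: [-0.5, -0.1, -0.6]
grip_width: 0.998
```

```bash
python3 - <<'E'
from h import *
p,R=tool();print(p,R[:,2],grasp())
s=snap('side','s15');t=snap('top','t15')
show(s,[((454,-295),50,19),((454,-295),0,19)],'side',215,345,110,200,6,'s15c')
show(t,[((567.4,-9),18,5)],'top',235,335,130,230,6,'t15c')
show(s,[((567.4,-9),18,5)],'side',190,300,170,240,6,'s15d')
E
```

```text
[ 634.86929757 -258.800848    272.3655316 ] [ 0.00568596 -0.00353571 -0.99997758] [ 635.75062164 -259.34888327  117.36900608]
```

View pics/s15c.png

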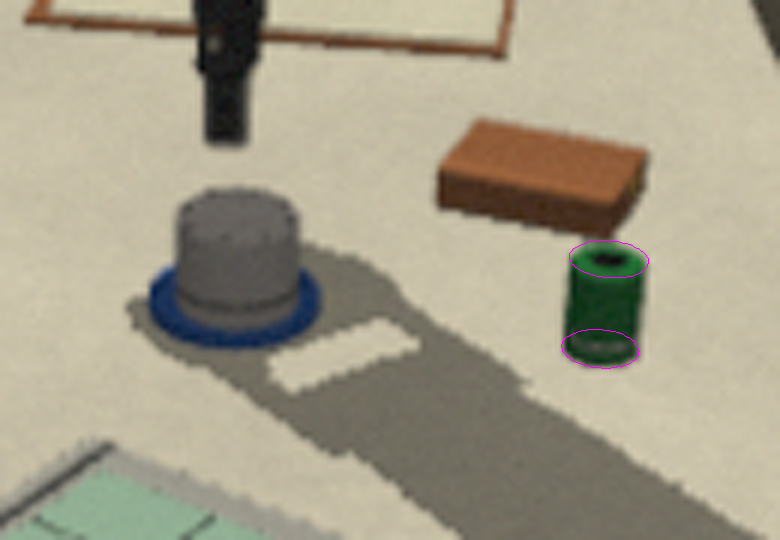

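View pics/t15c.png

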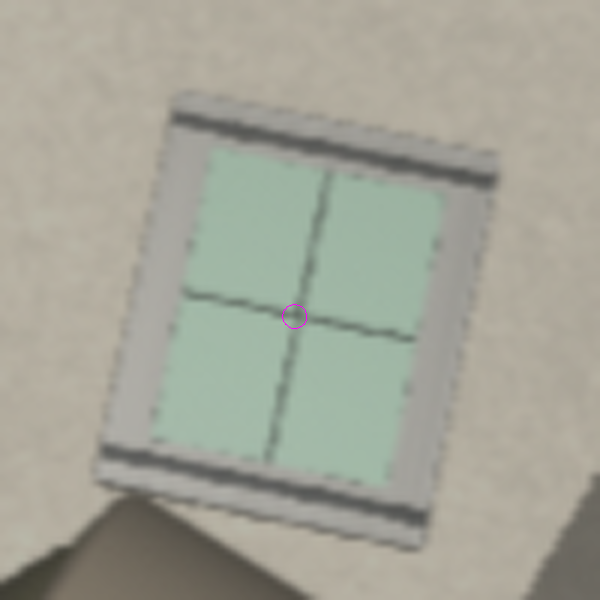

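View pics/s15d.png

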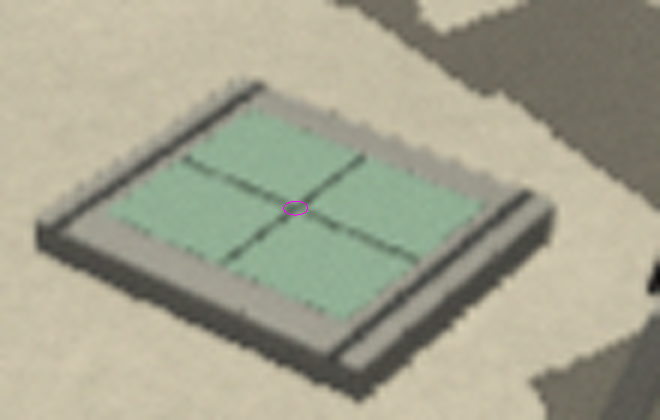

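The large sample stands in the blue nest, and (567.4,-9) lies on the crossing in both views. Next is the green sample at (454,-295.5).

drive_tool([
  [[-0.4,-0.1,0,0,0,0],[-0.9,-0.18,0,0,0,0],[-0.9,-0.18,0,0,0,0]],
])

```text
time_s: 22.85
eef_pos: [541.8, -276.8, 266.6]
ee_rot: [-0.002, 0.985, 0.171, -0.002]
force: [1.0, 0.1, 0.3]
grip_width: 0.999
```

drive_tool([
  [[-0.45,-0.1,0,0,0,0],[-0.9,-0.19,0,0,0,0],[-0.9,-0.19,0,0,0,0],[-0.9,-0.19,0,0,0,0]],
])

```text
time_s: 23.35
eef_pos: [452.6, -295.9, 266.5]
ee_rot: [-0.002, 0.985, 0.171, -0.002]
force: [0.4, 0.6, 0.2]
grip_width: 0.999
```

```bash
python3 - <<'E'
from h import *
p,R=tool();print(p,R[:,2],R[:,1],grasp())
s=snap('side','s16')
g=grasp()
show(s,[((454,-295.5),50,19),((454,-295.5),0,19),(g,50,3)],'side',265,375,60,190,5,'s16c')
E
```

```text
[ 452.5997384  -295.85803044  266.48760438] [-0.0040634   0.00303699 -0.99998713] [ 0.33685597 -0.94154669 -0.0042283 ] [ 451.96991123 -295.38729683  111.48959882]
```

View pics/s16c.png

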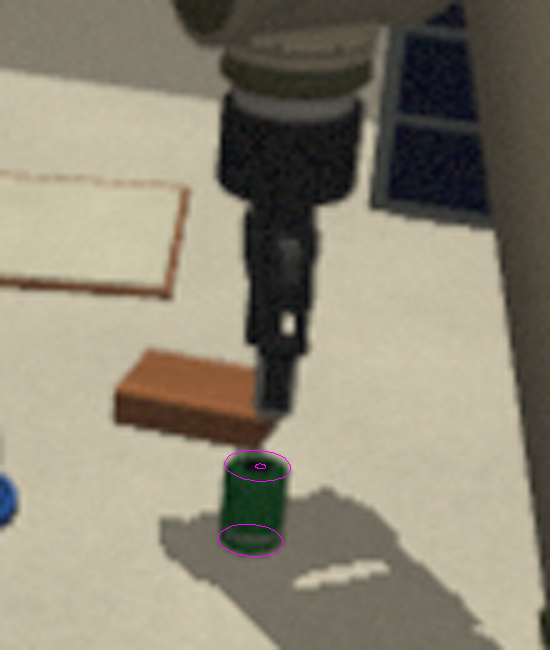

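drive_tool([
  [[0.01,0,-0.15,0,0,0],[0.015,0,-0.35,0,0,0],[0.015,0,-0.5,0,0,0],[0.015,0,-0.65,0,0,0],[0.015,0,-0.78,0,0,0],[0.015,0,-0.78,0,0,0]],
])

```text
time_s: 24.15
eef_pos: [454.2, -295.6, 187.5]
ee_rot: [-0.003, 0.985, 0.171, -0.002]
force: [-0.2, -0.2, 0.2]
grip_width: 1.0
```

drive_tool([
  [[0,0,0,0,0,0],[0,0,0,0,0,0],[0,0,0,0,0,0],[0,0,0,0,0,0],[0,0,0,0,0,0]],
], fingers=-1, force=40)

```text
time_s: 24.78
eef_pos: [454.3, -295.6, 188.1]
ee_rot: [-0.002, 0.985, 0.171, -0.002]
force: [-0.5, 1.5, 5.5]
grip_width: 0.429
```

drive_tool([
  [[0,0,0.05,0,0,0],[0,0,0.2,0,0,0],[0,0,0.5,0,0,0],[0,0,0.8,0,0,0],[0,0,0.8,0,0,0]],
])

```text
time_s: 25.4
eef_pos: [454.5, -295.8, 270.5]
ee_rot: [-0.0, 0.985, 0.171, -0.001]
force: [-0.5, -0.2, -1.7]
grip_width: 0.431
```

```bash
python3 - <<'E'
from h import *
p,R=tool();print(p,R[:,2],grasp())
s=snap('side','s17')
g=grasp();u=g[2]-34
show(s,[(g,u,19),(g,u+50,19)],'side',265,375,60,190,5,'s17c')
E
```

```text
[ 454.52612049 -295.8419009   270.48980769] [-1.32575946e-03  1.46477011e-04 -9.99999110e-01] [ 454.32062777 -295.81919697  115.48994557]
```

View pics/s17c.png

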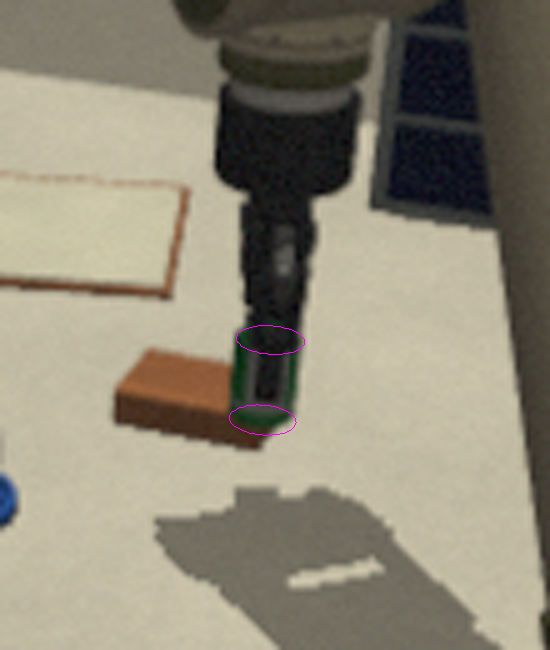

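The green sample is held (0.43 → 36.6 mm). I carry it to the crossing at (567.4,-9).

drive_tool([
  [[0.19,0.4,0,0,0,0],[0.38,0.96,0,0,0,0],[0.38,0.96,0,0,0,0]],
])

```text
time_s: 25.82
eef_pos: [492.7, -196.4, 267.4]
ee_rot: [-0.003, 0.985, 0.173, -0.003]
force: [-0.7, -0.9, -2.2]
grip_width: 0.435
```

drive_tool([
  [[0.19,0.5,0,0,0,0],[0.38,0.96,0,0,0,0],[0.38,0.96,0,0,0,0]],
])

```text
time_s: 26.2
eef_pos: [531.1, -98.4, 266.3]
ee_rot: [-0.003, 0.985, 0.175, -0.003]
force: [-0.2, -0.0, -1.7]
grip_width: 0.43
```

drive_tool([
  [[0.2,0.5,0,-0.003,-0.004,0],[0.36,0.89,0,-0.003,-0.004,0],[0.36,0.89,-0.25,-0.003,-0.004,0],[0.36,0.89,-0.4,-0.003,-0.004,0],[0.36,0.89,-0.4,-0.003,-0.004,0],[0.36,0.89,-0.4,-0.003,-0.004,0]],
])

```text
time_s: 26.95
eef_pos: [567.2, -10.2, 226.8]
ee_rot: [-0.0, 0.985, 0.175, -0.0]
force: [-0.5, 0.4, -1.1]
grip_width: 0.434
```

```bash
python3 - <<'E'
from h import *
p,R=tool();print(p,R[:,2],grasp(180))
s=snap('side','s18')
g=grasp(180);u=p[2]-188
show(s,[(g,u,19),((567.4,-9),18,19)],'side',190,300,130,240,6,'s18c')
E
```

```text
[567.22556424 -10.17390737 226.83073192] [-4.05129635e-04  4.38780233e-04 -9.99999822e-01] [567.15264091 -10.09492693  46.83076402]
```

View pics/s18c.png

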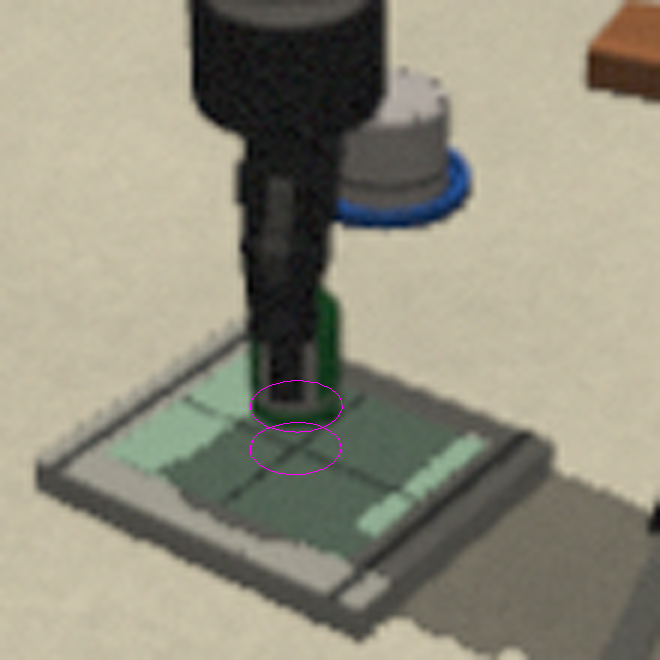

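drive_tool([
  [[0,0.015,-0.05,0,0,0],[0,0.015,-0.1,0,0,0],[0,0.015,-0.15,0,0,0],[0,0.015,-0.185,0,0,0],[0,0.015,-0.185,0,0,0]],
])

```text
time_s: 27.62
eef_pos: [567.2, -8.5, 208.2]
ee_rot: [-0.0, 0.985, 0.175, -0.0]
force: [0.3, 0.2, -1.2]
grip_width: 0.435
```

drive_tool([
  [[0,0,-0.01,0,0,0],[0,0,-0.025,0,0,0],[0,0,-0.025,0,0,0]],
])

```text
time_s: 28.0
eef_pos: [567.3, -8.5, 206.1]
ee_rot: [-0.0, 0.985, 0.175, 0.0]
force: [-1.1, 0.7, 3.2]
grip_width: 0.427
```

```bash
python3 - <<'E'
from h import *
s=snap('side','s19')
show(s,[((567.4,-9),18,19)],'side',190,300,130,240,6,'s19c')
E
```

```text
(no output)
```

View pics/s19c.png

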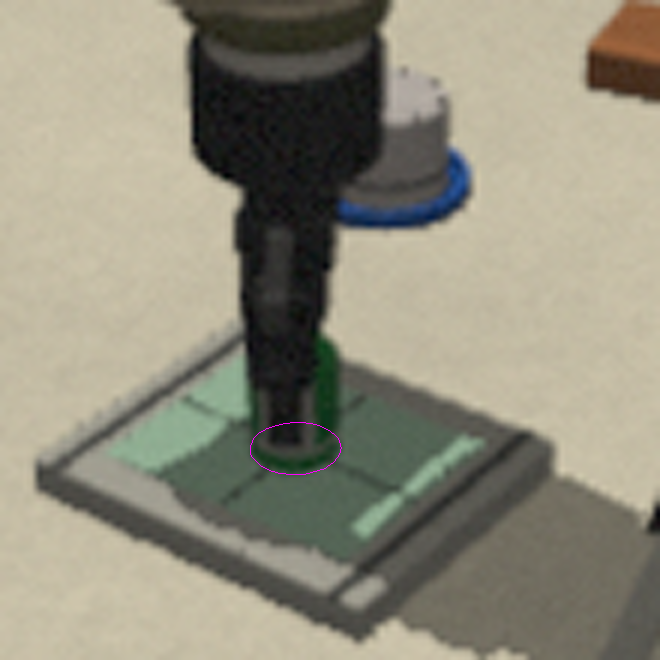

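The sample is centred on the mark's ring to within a pixel. I release, rise and pull back for a final look.

drive_tool([
  [[0,0,0,0,0,0],[0,0,0,0,0,0],[0,0,0,0,0,0],[0,0,0,0,0,0],[0,0,0,0,0,0]],
], fingers=1)

```text
time_s: 28.68
eef_pos: [567.3, -8.5, 206.1]
ee_rot: [-0.0, 0.985, 0.175, -0.0]
force: [0.3, -0.2, -0.3]
grip_width: 0.998
```

drive_tool([
  [[0,0,0.1,0,0,0],[0,0,0.35,0,0,0],[0,0,0.9,0,0,0],[0,0,1,0,0,0]],
])

```text
time_s: 29.18
eef_pos: [567.7, -8.5, 310.3]
ee_rot: [0.001, 0.985, 0.175, 0.003]
force: [-1.0, -0.6, 0.4]
grip_width: 0.998
```

drive_tool([
  [[-0.4,-0.4,0.2,0,0,0],[-0.9,-0.9,0.5,0,0,0],[-0.9,-0.9,0.5,0,0,0]],
])

```text
time_s: 29.55
eef_pos: [476.2, -99.9, 361.6]
ee_rot: [0.002, 0.985, 0.173, 0.004]
force: [-0.0, 0.6, -0.9]
grip_width: 1.001
```

drive_tool([
  [[-0.4,-0.4,0.2,0,0,0],[-0.9,-0.9,0.2,0,0,0],[-0.9,-0.9,0.2,0,0,0],[-0.9,-0.9,0.2,0,0,0]],
])

```text
time_s: 30.05
eef_pos: [386.4, -189.9, 381.4]
ee_rot: [0.001, 0.985, 0.173, 0.004]
force: [1.1, 0.4, -0.6]
grip_width: 0.998
```

```bash
python3 - <<'E'
from h import *
print(ctrl.sense()['eef_pos'],ctrl.sense()['dq'].round(3),ctrl.sense()['grip_width'])
s=snap('side','s20');t=snap('top','t20')
show(s,[],'side',70,345,110,345,2.9 and 3,'s20c')
show(t,[],'top',100,430,120,275,2,'t20c')
show(t,[((567.3,-8.5),68,19),((567.4,-9),18,5)],'top',235,335,130,230,6,'t20d')
show(t,[],'top',105,205,140,250,5,'t20e')
b=cv2.resize(t[130:240,350:430],None,fx=5,fy=5,interpolation=cv2.INTER_CUBIC);cv2.imwrite('pics/t20f.png',b)
E
```

```text
[ 386.44164032 -189.87080959  381.36057412] [ 0.037  0.01  -0.01   0.002 -0.001  0.006] 0.9978210914978553
```

View pics/s20.png

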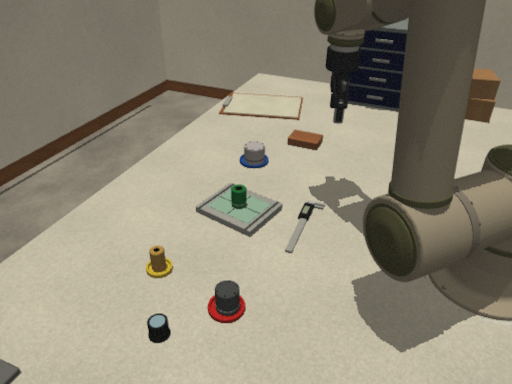

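View pics/t20d.png

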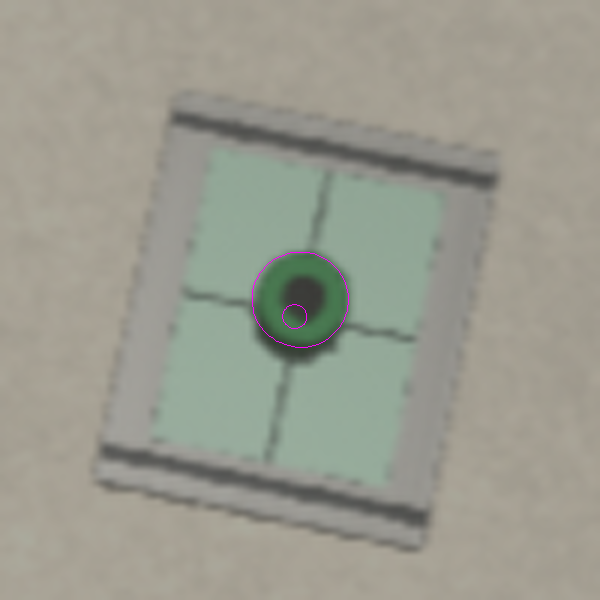

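View pics/t20e.png

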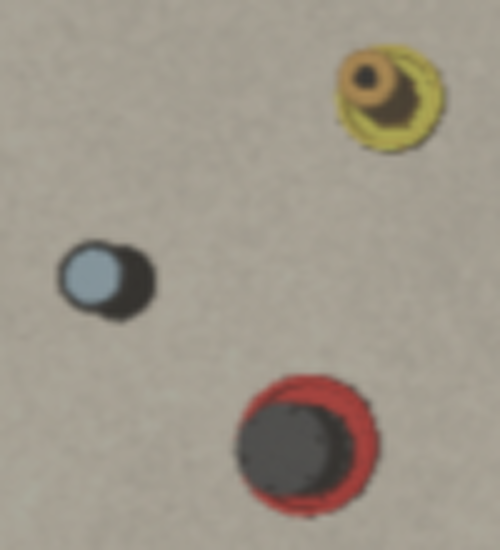

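View pics/t20f.png

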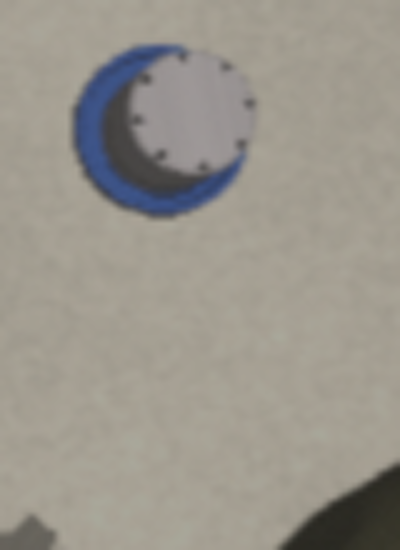

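```bash
python3 - <<'E'
from h import *
def f(n,x,y,s,ox,oy,z): return atz(n,*crop(x,y,s,ox,oy),z)
e=(5,105,140);b=(5,350,130);g=(6,235,130)
for k,a,c in [('small',f('top',367,77,*e,54),f('top',391,98,*e,10)),('medium',f('top',284,450,*e,54),f('top',308,446,*e,10)),
 ('large',f('top',193,112,*b,54),f('top',161,130,*b,10)),('green',f('top',303,298,*g,68),f('top',295.5,315,*g,18))]:
    d=(a-c)[:2];print(k,a.round(1),c.round(1),d.round(1),np.hypot(*d).round(1))
for n in('side','top'):
    A=cv2.imread(f'pics/{n}0.png').astype(int);B=cv2.imread(f'pics/{n}20.png' if 0 else f'pics/{n[0]}20.png').astype(int)
    for nm,(x0,x1,y0,y1) in ({'loupe':(140,175,308,345),'cal':(284,326,198,252)} if n=='side' else {'loupe':(112,140,184,208),'cal':(242,332,236,262)}).items():
        r,_=cv2.phaseCorrelate(A[y0:y1,x0:x1].mean(2),B[y0:y1,x0:x1].mean(2));print(n,nm,np.round(r,2),np.abs(A-B)[y0:y1,x0:x1].mean().round(1))
s=cv2.imread('pics/s20.png')
show(s,[],'side',140,260,230,330,5,'f1')
E
```

```text
small [632.3 249.8  54. ] [630.8 248.   10. ] [1.5 1.8] 2.3
medium [451.1 286.9  54. ] [453.3 287.5  10. ] [-2.2 -0.6] 2.3
large [ 633.6 -260.4   54. ] [ 634.3 -259.4   10. ] [-0.6 -1. ] 1.2
green [567.7  -9.8  68. ] [567.8  -9.5  18. ] [-0.1 -0.2] 0.3
side loupe [-0.02  0.03] 8.3
side cal [0.5  0.03] 10.1
top loupe [0.03 0.05] 5.7
top cal [0.11 0.48] 6.1
```

View pics/f1.png

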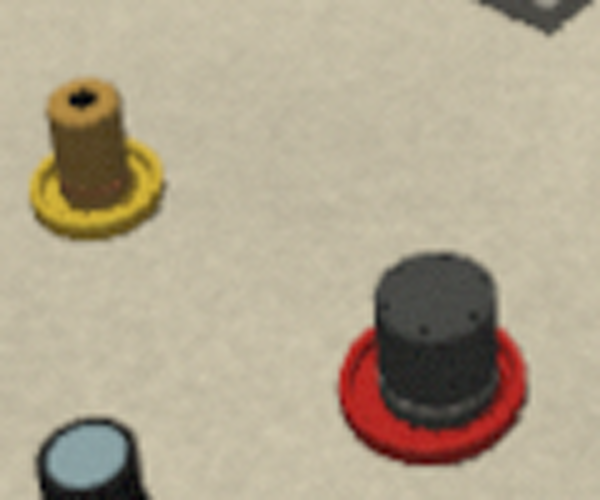

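All four samples stand upright within 2.5 mm of their places, the loupe and caliper have not visibly moved, and the gripper is open and clear. I hand in.

```bash
python3 - <<'E'
from h import *
s=ctrl.sense();print(s['time_s'],s['force'],s['grip_width']);print(ctrl.finish_job())
E
```

```text
30.15 [ 0.18540696 -0.76227826  0.32237168] 0.9987140049980596
the job is handed in; nothing more can be done
None
```

I took the stack apart and set the brass, steel and aluminium samples in the yellow, red and blue nests. I then stood the green one on the crossing, and handed in at 30.2 s. The hand-in reports no verdict.

**Offsets:** In the last top view the samples were about 2.3 mm (brass), 2.3 mm (steel), 1.2 mm (aluminium) and 0.3 mm (green) from their targets.

**Seating:** All four looked upright and seated. Each was lowered until it touched at the expected height, with contact forces of about 3–7 N, before I let go.

**Bystanders:** The image shift between the first and last pictures was at most about 0.5 px, near 1 mm. For the caliper that figure is less certain because the arm's shadow around it changed. I saw no sign that it or the loupe had moved.

**Disagreement:** The two cameras placed some points 2–5 mm apart, mainly the yellow and red nests and the crossing. I aimed between the two for those. For the blue nest a closer overlay settled it near the top-view position.

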